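Close a preserving jar: lid disc first, then the screw ring

ROBOT

A 7-joint arm with a two-finger parallel gripper is mounted at the origin on a cart in front of the work surface, level with it; the furniture and walls round the work are solid. World frame = base frame: x ahead of the robot, y to its left, z up, the work surface at z = 0. Lengths are in m, angles in rad, forces in N, time in s.
With the tool pointing down it reaches from about 0.35 to 0.9 m from the base axis. Payload 7.2 kg.
Tool frame: the origin (TCP) lies midway between the tips of the shut fingers; the grasp point (between the pads) lies 19 mm behind it (env.grip_depth is the distance from the TCP to the grasp point, in m); x points along the fingers, y is the direction in which the jaws open and shut, and the axes are right-handed (so a half turn about x gives the same grasp; the last joint's range is limited). The gripper opens to 88 mm and grips with 3 to 60 N. Pads are 20 mm wide; open, the fingers measure 115 mm over their backs; the gripper's body (75 mm by 178 mm) begins 61 mm behind the grasp point.
Start: joints at [-1.34, 0.411, -0.013, 1.596, 0.006, 1.134, -0.082], TCP at [0.184, 0.597, 0.223] pointing down, gripper open.
Joint ranges: [-2.95, 2.95], [-0.29, 1.99], [-1.47, 1.44], [0.14, 2.54], [-1.03, 4.17], [0.13, 1.85], [-2.86, 2.86]. Speed limits (rad/s): [2.39, 2.39, 3.01, 3.01, 3.14, 3.14, 3.14].

INTERFACE

Orientations are given as a unit quaternion [w, x, y, z].
In Python, from workcell import env gives the robot as it stands.
- The arm moves only by the tool move_arm, never from a script. Its argument "commands" is a list of rows, each an object with "rotation": the turn, a rotation vector about the tool's x, y, z in degrees, a list of three; "slide": the shift along the tool's x, y, z in mm, a list of three; "grip": the finger opening in mm, from 0 to 87.8. A call has 1 to 20 rows; each row is the pose to reach, as a shift and turn from the pose measured when the call began, along the tool's axes at that moment; what a row does not reach only later rows make up. A row lasts 1/12 s, in which the tool goes at most 41.7 mm and 7.16 degrees, less where a joint would pass 70% of its speed; a pose out of reach is approached as far as the arm can. A call with a gripper value outside its range is refused whole. The fingers move at their own pace and stop on an object; "grip_force" is the grip in N (left out, the last holds). Time passes only in rows, so rows that repeat a pose let the fingers close. It gives the time, the measured TCP pose, the force and the opening at its end, in the units of the state.
- env.read_state(): the state, without advancing time (a new reading comes with each control period).
- env.snapshot(name): name is "side" or "top"; returns a dict with "pixels" (384x512x3 uint8, red, green, blue), "fx", "fy", "cx", "cy" (pixels), "R" (3x3) and "t" (3): a world point X has camera coordinates R X + t. Camera axes: x right, y down, z forward; pixel columns grow to the right and rows downward; lengths in m; the calibration is good to about 2 mm. A picture is of the moment at which its call begins. There is no depth.
- env.finish_job(): hands the job in, once; it reports no verdict.
The state is a dict: "t": time; "joint_positions": joint angles; "dq": joint speeds; "effort": joint torques, N m; "tcp_pos": TCP position; "tcp_rot": TCP orientation; "wrist_force": force on the tool from outside, world axes, zero at the start; "moment": the same for the moment, N m; "opening": finger opening in m.
Only numpy, scipy, OpenCV 4.12 (cv2) and the standard library are available. Lean on these libraries where they do the work, as an engineer would, in place of code of your own. Each camera call takes 0.05 s, during which the arm holds its last target.

TASK

Close the glass jar. Take the round white lid disc out of the wooden stand, lay it flat on the worktop with its knob up and let go of it, then take it by the knob, seat it flat in the recess of the jar's mouth and let go; after that put the steel screw ring over it and screw it clockwise until it is fully home on the disc. Leave the other things on the worktop standing where they are.

Things in the scene. Friction and masses are not known exactly. Their poses are not given: they have to be found in the camera images.
- disc_mid (a point): Centre of the loose white ceramic lid disc, 64 mm across, 7 mm thick, half-way through its thickness; z axis points along the disc's axis to the knob side. The lowest 2 mm are stepped in to 61 mm. About 0.12 kg. At the start it stands on edge in the stand, knob pointing away from the robot; its top edge is free to be pinched across the two faces.
- disc_knob (a point): Middle of the disc's round knob, on the disc's axis, 15.5 mm from disc_mid. Knob 18 mm wide, standing 24 mm up from the middle of the disc's top face. Same axes as disc_mid.
- ring_mid (a point): Centre of the loose steel screw ring, on its axis, half-way up: 25 mm above its underside, z axis up. Skirt 97 mm wide, 22 mm tall, below a narrower grip collar. The face that presses on the disc is 18 mm above the underside; three 4 mm pins inside the skirt, 120 degrees apart, 3.8 mm above the underside, run in the jar's thread. About 0.15 kg; starts on the worktop, collar up.
- ring_collar (a point): Middle of the ring's grip collar, on the axis, 11 mm above ring_mid. The collar is an upright round wall, 66 mm outside, 56 mm inside, from 22 to 50 mm above the ring's underside, open at the top; it can be grasped from above on any diameter. Below it the skirt's shoulder is 97 mm wide. The hole through it is 53 mm, so the disc's knob stands up inside.
- jar_mouth (a point): Centre of the clear glass jar's mouth at rim level, 116 mm above the worktop. The jar (108 mm wide, neck 74 mm) is held fast in a round wooden base 132 mm wide. The mouth has a recess 67.6 mm wide and 5 mm deep with a flat floor: the seated disc stands 2 mm above the rim, disc_mid 1.5 mm below this point. Ring fully home on the disc: ring_mid 9 mm above this point; it turns no further.
- jar_thread (a point): Top of the thread, on the jar's axis, 3 mm below the rim. Three-start right-hand thread, 84 mm wide: the ring sinks 8.7 mm in 120 degrees clockwise seen from above. How the thread is turned differs each time and is not shown by any axes: set down level, the ring stops with ring_mid 13 to 22 mm above jar_mouth and needs 60 to 195 degrees to come home. Pins play 1.2 mm up and down, 2 mm sideways.
- stand: Low wooden stand, fixed, 60 x 90 mm, 26 mm tall, with one 8.6 mm slot along its y axis that holds the disc on edge (disc underside edge 6 mm above the worktop, so disc_mid 38 mm above it). Origin under its middle at worktop height; its x axis points away from the robot and is the way the knob points.
- mug_teal: Bystander, to be left alone: teal mug, 68 x 99 x 73 mm. Origin at its foot.
- glass_cup_1: Bystander, to be left alone: small clear glass coffee cup with a handle, 45 x 77 x 51 mm. Origin at its foot.
- shot_amber_1: Bystander, to be left alone: small amber tea glass, 39 mm wide, 52 mm tall, behind the work. Origin at its foot.
- spoon: Bystander, to be left alone: steel teaspoon, 130 mm long, lying near the front edge. Origin at its foot.
- swing_bottle_2: Bystander, to be left alone: clear swing-top bottle, 59 mm wide, 210 mm tall. Origin at its foot.
- oval_dish: Bystander, to be left alone: oval cream dish, 117 x 189 x 22 mm. Origin at its foot.
- carafe: Bystander, to be left alone: small clear glass carafe, 83 mm wide, 138 mm tall. Origin at its foot.
Mind the look-alikes: they are no part of the job. Leave any pink or turquoise look-alike of the part that bears disc_mid alone.

How it is judged:
By the outcome, as a careful person would: the job done as asked, in the order asked, and still so for the second after the job is handed in, with the robot touching nothing.
It also fails if it takes over 72 s, if anything falls off the work surface, if the arm or the gripper's body presses on something with over 40 N, if the wrist force passes 120 N, or if a joint passes its speed limit or range.

## Working session

There is one attempt and no reset: what is moved stays moved. The work goes in short steps, Python scripts to look and compute and a tool call to move; the robot and the scene stay as the last step left them, time stands still between calls to the robot, and variables do not carry over. Pictures are saved under pics/ and viewed, and the job is handed in when it is done.

Besides the shell and the picture viewer there is one more tool, called after "Call:" by a JSON object that holds its "method" and its "body", one argument or row to a line. move_arm: Moves the arm, as the interface text tells. Its arguments: {"type":"object","properties":{"commands":{"type":"array","items":{"type":"object","properties":{"rotation":{"type":"array","items":{"type":"number"}},"slide":{"type":"array","items":{"type":"number"}},"grip":{"type":"number"}}}},"grip_force":{"type":"number"}},"required":["commands"]}

```bash
ls; mkdir -p pics; python3 - <<'E'
from workcell import env
import cv2
s=env.read_state(); print(s)
print(env.grip_depth)
for n in("side","top"):
    d=env.snapshot(n); cv2.imwrite(f"pics/{n}0.png",cv2.resize(d["pixels"][:,:,::-1],(800,600),interpolation=cv2.INTER_CUBIC))
    print(n,d["fx"],d["fy"],d["cx"],d["cy"],d["R"],d["t"])
E
```

```text
pics
{'t': 0.0, 'joint_positions': array([-1.34021505,  0.41191188, -0.01272456,  1.59705193,  0.00558335,
        1.13429718, -0.08219101]), 'dq': array([-0.00029692, -0.00047147,  0.00058663, -0.00124816, -0.00031376,
       -0.00032461,  0.00020935]), 'effort': array([ 1.05020052e-03, -5.87939894e+01,  6.42780885e-01, -2.91076487e+01,
       -5.36033465e-02,  1.81117369e-02,  1.37120992e-04]), 'tcp_pos': array([0.18384958, 0.59680906, 0.22179832]), 'tcp_rot': array([ 0.6991805 ,  0.10465431,  0.69928504, -0.10580428]), 'wrist_force': array([-0.0972032 , -0.80267498, -0.48654133]), 'moment': array([-0.01956615, -0.01764399, -0.00466397]), 'opening': 0.08740991985983654}
0.0187
side 443.9152870444751 443.9152870444751 256.8199243590943 190.8653469188949 [[-0.85806511 -0.51320078  0.01868764]
 [-0.2714085   0.42229821 -0.86487088]
 [ 0.43596065 -0.74718752 -0.50164641]] [0.42936156 0.2452347  1.37529626]
top 382.542537822335 382.542537822335 248.19239727946373 190.75205506517318 [[-0.029695   -0.99955287 -0.00350354]
 [-0.99743845  0.02986001 -0.06499938]
 [ 0.06507493  0.00156441 -0.99787915]] [-0.0315921   0.52852809  1.33567343]
```

View pics/side0.png

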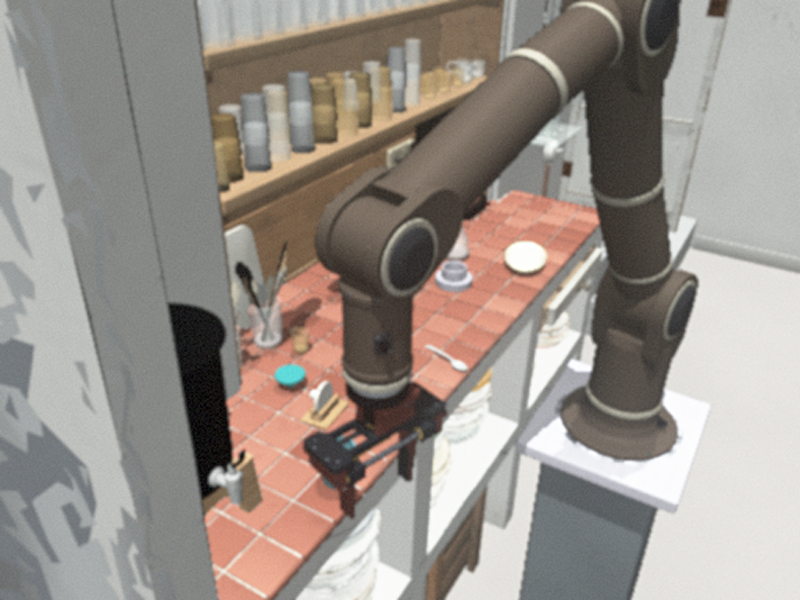

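View pics/top0.png

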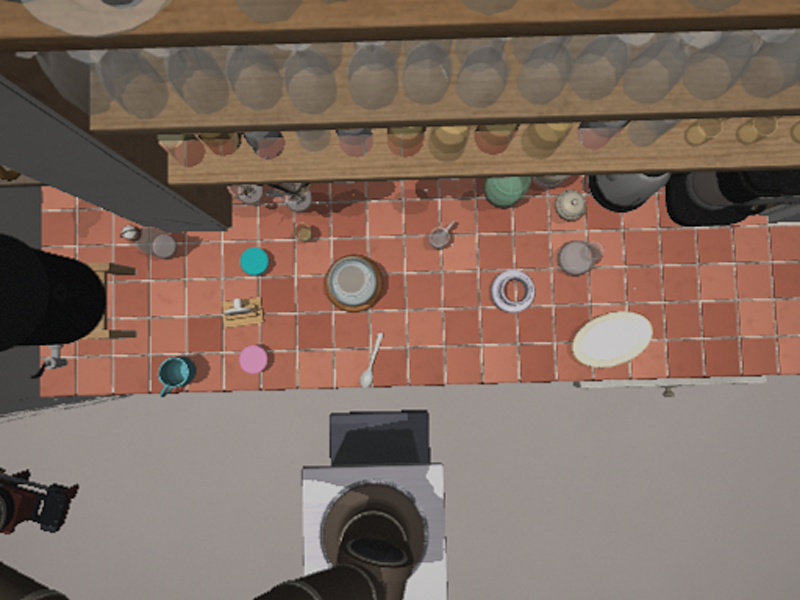

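```bash
cat > h.py <<'E'
from workcell import env
import cv2, numpy as np
def ray(d,u,v,z):
    R=np.array(d["R"]);t=np.array(d["t"])
    c=-R.T@t; r=R.T@np.array([(u-d["cx"])/d["fx"],(v-d["cy"])/d["fy"],1])
    return c+r*(z-c[2])/r[2]
def proj(d,X):
    p=np.array(d["R"])@np.array(X)+np.array(d["t"]); return np.array([d["cx"]+d["fx"]*p[0]/p[2], d["cy"]+d["fy"]*p[1]/p[2]])
def crop(d,name,u0,v0,u1,v1,k):
    im=d["pixels"][v0:v1,u0:u1,::-1]; cv2.imwrite(f"pics/{name}.png",cv2.resize(im,None,fx=k,fy=k,interpolation=cv2.INTER_CUBIC))
E
python3 - <<'E'
from h import *
d=env.snapshot("top"); np.save("top0.npy",d,allow_pickle=True)
s=env.snapshot("side"); np.save("side0.npy",s,allow_pickle=True)
crop(d,"stand",130,150,205,250,6)
crop(d,"jar",195,150,255,210,8)
crop(d,"ring",300,155,360,215,8)
crop(s,"side_st",170,200,270,290,8)
for n,u,v,z in[("stand",243*.64,311*.64,.0),("jar",354*.64,283*.64,.116),("ring",513*.64,290*.64,.025),("pink",253*.64,358*.64,0),("turq",255*.64,261*.64,0),("shelf edge",400*.64,183*.64,.3)]: print(n,ray(d,u,v,z).round(4))
E
```

```text
stand [0.5087 0.2851 0.    ]
jar [0.5547 0.0226 0.116 ]
ring [ 0.5366 -0.3295  0.025 ]
pink [0.4008 0.2638 0.    ]
turq [0.6231 0.2559 0.    ]
shelf edge [ 0.717  -0.0761  0.3   ]
```

View pics/stand.png

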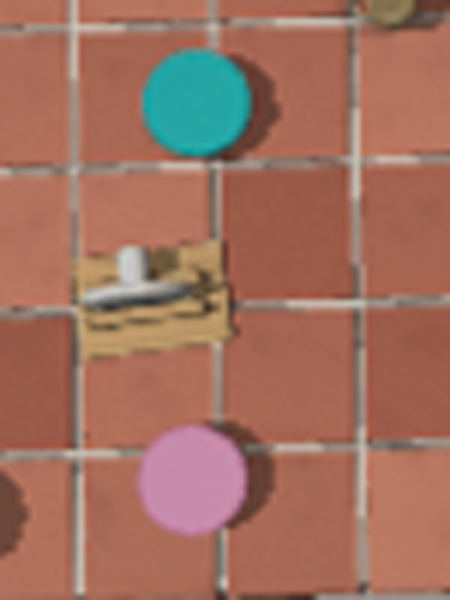

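View pics/jar.png

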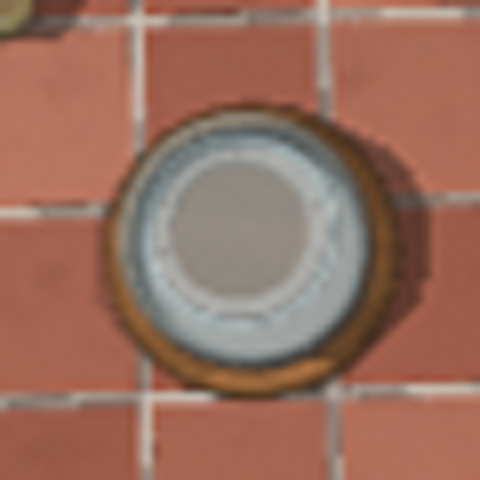

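View pics/ring.png

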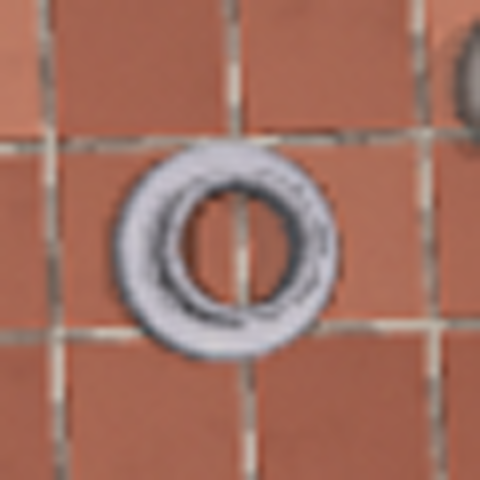

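View pics/side_st.png

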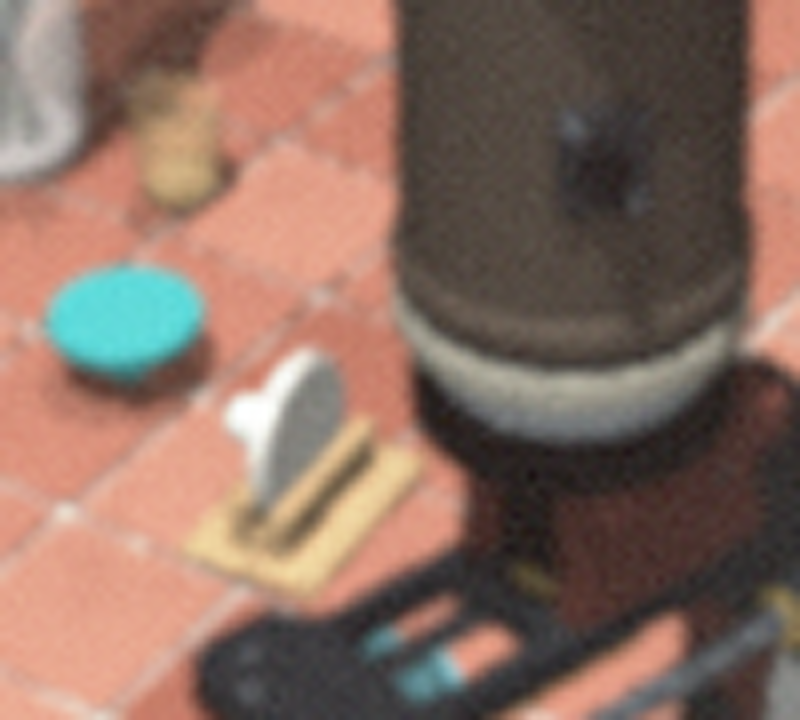

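```bash
cat > fit.py <<'E'
from h import *
from scipy.optimize import minimize
K=4
def hullmask(d,ptsets,u0,v0,w,h):
    m=np.zeros((h*K,w*K),np.uint8)
    for P in ptsets:
        uv=np.array([proj(d,p) for p in P]); q=((uv+0.5-[u0,v0])*K)
        hu=cv2.convexHull(np.round(q*16).astype(np.int32))
        cv2.fillPoly(m,[hu],255,shift=4)
    return cv2.resize(m,(w,h),interpolation=cv2.INTER_AREA)/255.
def discpts(c,xd,zmin=-1):
    # axis xd (unit), center c
    xd=xd/np.linalg.norm(xd); a=np.cross([0,0,1],xd); 
    if np.linalg.norm(a)<.1:a=np.array([1.,0,0])
    a/=np.linalg.norm(a); b=np.cross(xd,a); th=np.linspace(0,2*np.pi,72,endpoint=False)
    circ=lambda r,h:[c+h*xd+r*(np.cos(t)*a+np.sin(t)*b) for t in th]
    D=[p for p in circ(.032,.0035)+circ(.032,-.0015)+circ(.0305,-.0035) if p[2]>zmin]
    Kn=circ(.009,.0035)+circ(.009,.0275)
    return [D,Kn]
E
python3 - <<'E'
from fit import *
d=np.load("top0.npy",allow_pickle=True).item(); s=np.load("side0.npy",allow_pickle=True).item()
W={}
for n,dd,(u0,v0,w,h) in(("top",d,(140,185,30,22)),("side",s,(194,240,26,28))):
    im=dd["pixels"][v0:v0+h,u0:u0+w].astype(float)
    hsv=cv2.cvtColor(dd["pixels"],cv2.COLOR_RGB2HSV)[v0:v0+h,u0:u0+w].astype(float)
    mk=np.clip((110-hsv[:,:,1])/60,0,1)*(hsv[:,:,2]>90)
    W[n]=(dd,u0,v0,w,h,mk)
    cv2.imwrite(f"pics/mk_{n}.png",cv2.resize((mk*255).astype(np.uint8),None,fx=12,fy=12,interpolation=0))
def cost(p,names=("top","side"),ret=False):
    x,y,yaw=p; e=0
    for n in names:
        dd,u0,v0,w,h,mk=W[n]
        m=hullmask(dd,discpts(np.array([x,y,.038]),np.array([np.cos(yaw),np.sin(yaw),0]),.026),u0,v0,w,h)
        e+=((m-mk)**2).sum()
    return e
for names in(("top",),("side",),("top","side")):
    best=None
    for y0 in(.28,.285,.29):
        r=minimize(cost,[.51,y0,.15],args=(names,),method="Nelder-Mead",options=dict(initial_simplex=[[.51,y0,.15],[.516,y0,.15],[.51,y0+.006,.15],[.51,y0,.3]],xatol=1e-4,fatol=1e-3))
        if best is None or r.fun<best.fun: best=r
    print(names,best.x.round(4),best.fun)
s0=env.read_state()
from scipy.spatial.transform import Rotation as Ro
print(Ro.from_quat(s0["tcp_rot"],scalar_first=True).as_matrix().round(3))
# stand outline check
yaw=best.x[2]; 
E
```

```text
('top',) [0.5096 0.2891 0.1076] 33.834232987312575
('side',) [0.5114 0.2853 0.0677] 61.21380238369858
('top', 'side') [0.5096 0.2871 0.0836] 99.11358708189158
[[-0.     0.294  0.956]
 [-0.001  0.956 -0.294]
 [-1.    -0.001  0.   ]]
```

```bash
python3 - <<'E'
import cv2,numpy as np
a=cv2.imread("pics/mk_top.png");b=cv2.imread("pics/mk_side.png")
c=np.zeros((340,700,3),np.uint8);c[:a.shape[0],:a.shape[1]]=a;c[:b.shape[0],370:370+b.shape[1]]=b;cv2.imwrite("pics/mk.png",c)
E
```

```text
(no output)
```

View pics/mk.png

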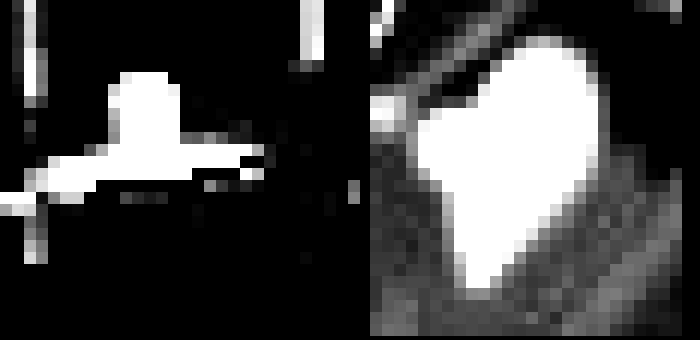

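```bash
python3 - <<'E'
from fit import *
d=np.load("top0.npy",allow_pickle=True).item(); s=np.load("side0.npy",allow_pickle=True).item()
def ov(p,dd,u0,v0,u1,v1,k):
    im=cv2.resize(dd["pixels"][v0:v1,u0:u1,::-1],None,fx=k,fy=k,interpolation=cv2.INTER_CUBIC)
    x,y,yaw=p;ax=np.array([np.cos(yaw),np.sin(yaw),0]);ay=np.array([-ax[1],ax[0],0])
    def dr(P,c,hull=True):
        q=np.array([(proj(dd,X)+.5-[u0,v0])*k for X in P]).astype(np.int32)
        cv2.polylines(im,[cv2.convexHull(q) if hull else q],True,c,1)
    for P in discpts(np.array([x,y,.038]),ax): dr(P,(0,255,0))
    o=np.array([x,y,0])
    for z in(0,.026): dr([o+a*.03*ax+b*.045*ay+[0,0,z] for a,b in((1,1),(1,-1),(-1,-1),(-1,1))],(255,0,0))
    return im
p=(.5096,.288,.135)
a=ov(p,d,138,182,174,218,11);b=ov(p,s,188,238,228,276,10)
c=np.zeros((400,800,3),np.uint8);c[:a.shape[0],:a.shape[1]]=a[:400,:400];c[:b.shape[0],400:400+b.shape[1]]=b;cv2.imwrite("pics/ov.png",c)
E
```

```text
(no output)
```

View pics/ov.png

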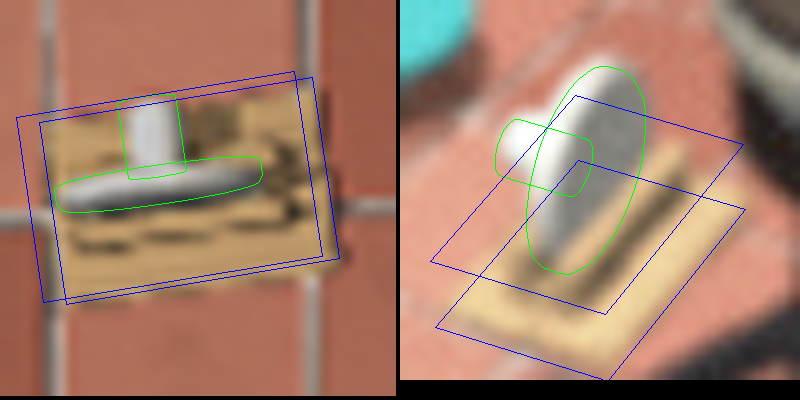

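```bash
cat > go.py <<'E'
from h import *
from scipy.spatial.transform import Rotation as Ro
def frame(xd,yd):
    xd=np.array(xd,float);xd/=np.linalg.norm(xd);yd=np.array(yd,float);yd-=xd*(yd@xd);yd/=np.linalg.norm(yd)
    return np.column_stack([xd,yd,np.cross(xd,yd)])
def down(az): a=np.radians(az); return frame([0,0,-1],[np.cos(a),np.sin(a),0])
def rel(pos,R1,s=None):
    s=s or env.read_state()
    R0=Ro.from_quat(s["tcp_rot"],scalar_first=True).as_matrix()
    sl=R0.T@(np.array(pos)-s["tcp_pos"])*1000
    rv=np.degrees(Ro.from_matrix(R0.T@R1).as_rotvec())
    print("slide",sl.round(1),"rot",rv.round(2)); return sl,rv
def st():
    s=env.read_state(); R0=Ro.from_quat(s["tcp_rot"],scalar_first=True).as_matrix()
    print("t",round(s["t"],2),"tcp",s["tcp_pos"].round(4),"F",s["wrist_force"].round(1),"M",s["moment"].round(2),"op",round(s["opening"]*1000,1),"\nq",s["joint_positions"].round(3),"\nx",R0[:,0].round(3),"y",R0[:,1].round(3),"z",R0[:,2].round(3))
E
python3 - <<'E'
from go import *
rel([.511,.287,.15],down(8.2))
E
```

```text
slide [  72.4 -199.9  403.9] rot [6.468e+01 3.000e-02 5.000e-02]
```

Call:
{"method": "move_arm", "body": {
  "commands": [
    {"rotation":[16,0,0],"slide":[0,-50,101],"grip":50},
    {"rotation":[32,0,0],"slide":[10,-100,202],"grip":50},
    {"rotation":[64.7,0,0],"slide":[72,-200,404],"grip":50},
    {"rotation":[64.7,0,0],"slide":[72,-200,404],"grip":50},
    {"rotation":[64.7,0,0],"slide":[72,-200,404],"grip":50},
    {"rotation":[64.7,0,0],"slide":[72,-200,404],"grip":50},
    {"rotation":[64.7,0,0],"slide":[72,-200,404],"grip":50},
    {"rotation":[64.7,0,0],"slide":[72,-200,404],"grip":50},
    {"rotation":[64.7,0,0],"slide":[72,-200,404],"grip":50},
    {"rotation":[64.7,0,0],"slide":[72,-200,404],"grip":50},
    {"rotation":[64.7,0,0],"slide":[72,-200,404],"grip":50},
    {"rotation":[64.7,0,0],"slide":[72,-200,404],"grip":50},
    {"rotation":[64.7,0,0],"slide":[72,-200,404],"grip":50},
    {"rotation":[64.7,0,0],"slide":[72,-200,404],"grip":50},
    {"rotation":[64.7,0,0],"slide":[72,-200,404],"grip":50}
  ]
}}

```text
t: 1.45
tcp_pos: [0.5101, 0.2884, 0.1504]
tcp_rot: [0.535, 0.462, 0.535, -0.463]
wrist_force: [-0.3, 0.1, -0.3]
opening: 0.0502
```

```bash
python3 - <<'E'
from go import *
st()
d=env.snapshot("top"); s=env.snapshot("side");np.save("top1.npy",d,allow_pickle=True);np.save("side1.npy",s,allow_pickle=True)
cv2.imwrite("pics/side1.png",cv2.resize(s["pixels"][:,:,::-1],(800,600),interpolation=cv2.INTER_CUBIC))
crop(d,"top1c",120,150,380,250,3)
E
```

```text
t 1.45 tcp [0.5101 0.2884 0.1504] F [-0.3  0.1 -0.3] M [-0.05  0.05  0.01] op 50.2 
q [-0.85   0.427  0.337  1.791 -0.169  0.952 -0.298] 
x [-0.001 -0.    -1.   ] y [ 0.99   0.144 -0.001] z [ 0.144 -0.99   0.   ]
```

View pics/side1.png

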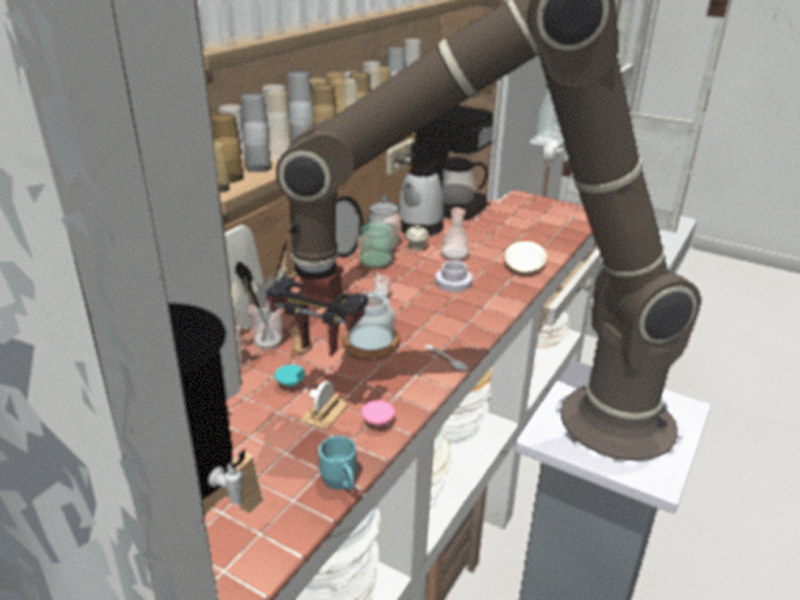

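View pics/top1c.png

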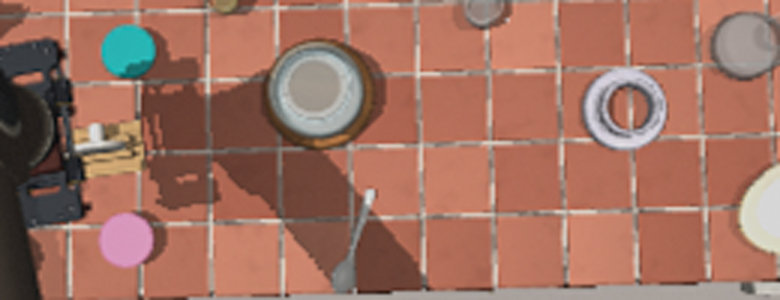

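```bash
python3 - <<'E'
from go import *
s=np.load("side1.npy",allow_pickle=True).item();d=np.load("top1.npy",allow_pickle=True).item()
st=env.read_state();R0=Ro.from_quat(st["tcp_rot"],scalar_first=True).as_matrix();T=st["tcp_pos"]
u0,v0,k=175,175,9
im=cv2.resize(s["pixels"][v0:v0+65,u0:u0+70,::-1],None,fx=k,fy=k,interpolation=cv2.INTER_CUBIC)
for P,c in[(T,(0,255,0)),(T+R0[:,1]*.025,(255,0,0)),(T-R0[:,1]*.025,(255,0,0)),(T+R0[:,1]*.025+R0[:,2]*.01,(255,255,0)),(T+R0[:,1]*.025-R0[:,2]*.01,(255,255,0)),(T-R0[:,1]*.025+R0[:,2]*.01,(0,255,255)),(T-R0[:,1]*.025-R0[:,2]*.01,(0,255,255))]:
    q=((proj(s,P)+.5-[u0,v0])*k).astype(int); cv2.circle(im,tuple(int(a) for a in q),3,c,-1)
cv2.imwrite("pics/tips.png",im)
E
```

```text
(no output)
```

View pics/tips.png

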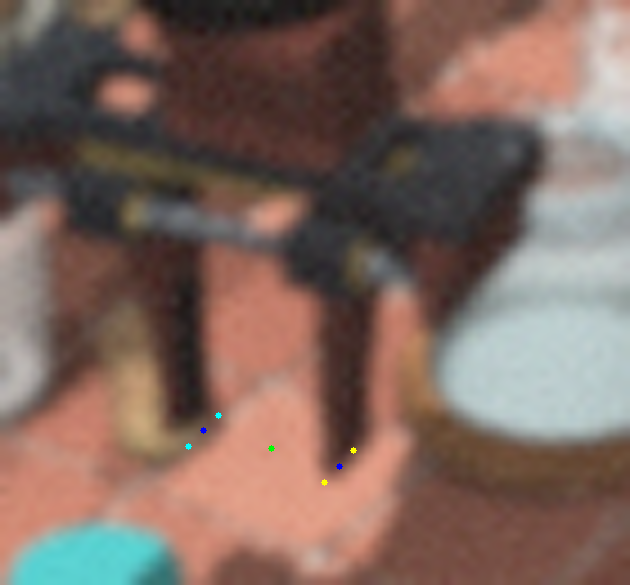

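```bash
python3 - <<'E'
from go import *
rel([.511,.287,.052],down(8.2))
E
```

```text
slide [98.6  0.7  1.6] rot [0.14 0.01 0.03]
```

Call:
{"method": "move_arm", "body": {
  "commands": [
    {"rotation":[0,0,0],"slide":[40,0.7,1.6],"grip":50},
    {"rotation":[0,0,0],"slide":[80,0.7,1.6],"grip":40},
    {"rotation":[0,0,0],"slide":[98.5,0.7,1.6],"grip":30},
    {"rotation":[0,0,0],"slide":[98.5,0.7,1.6],"grip":25},
    {"rotation":[0,0,0],"slide":[98.5,0.7,1.6],"grip":22}
  ],
  "grip_force": 6
}}

```text
t: 1.97
tcp_pos: [0.5102, 0.2876, 0.0519]
tcp_rot: [0.535, 0.461, 0.536, -0.463]
wrist_force: [1.3, 0.2, 0.7]
opening: 0.0268
```

```bash
python3 - <<'E'
from go import *
st()
s=env.snapshot("side");d=env.snapshot("top")
crop(s,"side2",170,210,250,280,8)
E
```

```text
t 1.97 tcp [0.5102 0.2876 0.0519] F [1.3 0.2 0.7] M [-0.05  0.02 -0.02] op 26.8 
q [-0.814  0.555  0.296  1.863 -0.225  0.758 -0.249] 
x [-0.002 -0.001 -1.   ] y [ 0.989  0.146 -0.002] z [ 0.146 -0.989  0.001]
```

View pics/side2.png

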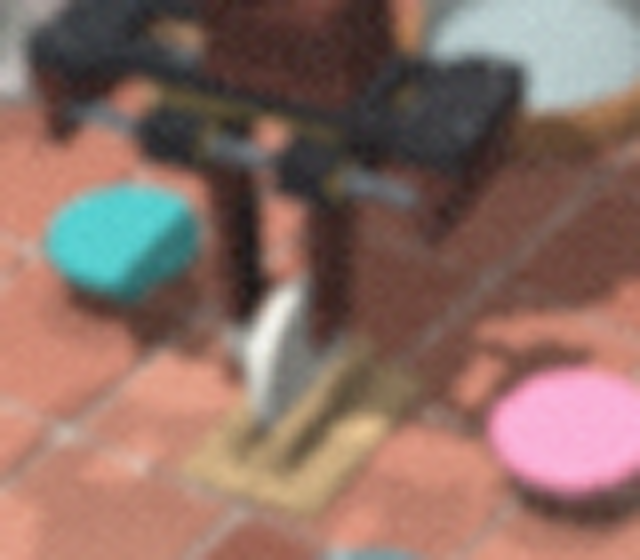

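Call:
{"method": "move_arm", "body": {
  "commands": [
    {"rotation":[0,0,0],"slide":[0,0,0],"grip":16},
    {"rotation":[0,0,0],"slide":[0,0,0],"grip":10},
    {"rotation":[0,0,0],"slide":[0,0,0],"grip":4},
    {"rotation":[0,0,0],"slide":[0,0,0],"grip":4},
    {"rotation":[0,0,0],"slide":[0,0,0],"grip":4}
  ],
  "grip_force": 8
}}

```text
t: 2.48
tcp_pos: [0.5104, 0.2886, 0.055]
tcp_rot: [0.535, 0.462, 0.536, -0.462]
wrist_force: [-6.2, 0.5, 9.8]
opening: 0.0087
```

```bash
python3 - <<'E'
from go import *
st()
E
```

```text
t 2.48 tcp [0.5104 0.2886 0.055 ] F [-6.2  0.5  9.8] M [-0.24  1.6  -0.1 ] op 8.7 
q [-0.814  0.55   0.296  1.862 -0.226  0.761 -0.249] 
x [-0.001  0.002 -1.   ] y [ 0.989  0.146 -0.   ] z [ 0.146 -0.989 -0.002]
```

```bash
python3 - <<'E'
from go import *
s=env.snapshot("side");d=env.snapshot("top")
crop(s,"side3",180,220,230,280,10)
st()
E
```

```text
t 2.58 tcp [0.5104 0.2886 0.0551] F [-6.7 -0.1  9.3] M [-0.29  1.58 -0.06] op 8.1 
q [-0.814  0.55   0.296  1.862 -0.226  0.761 -0.249] 
x [-0.001  0.002 -1.   ] y [ 0.989  0.146 -0.   ] z [ 0.146 -0.989 -0.002]
```

View pics/side3.png

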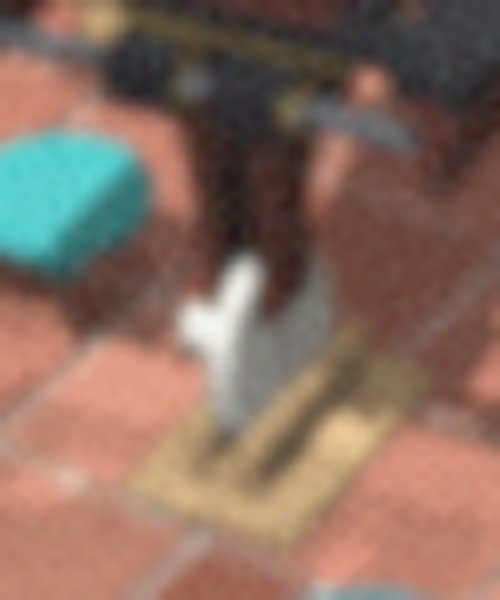

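Call:
{"method": "move_arm", "body": {
  "commands": [
    {"rotation":[0,0,0],"slide":[-1,0,0],"grip":14},
    {"rotation":[0,0,0],"slide":[-1,0,0],"grip":14},
    {"rotation":[0,0,0],"slide":[-1,0,0],"grip":14}
  ]
}}

```text
t: 2.83
tcp_pos: [0.511, 0.2889, 0.0568]
tcp_rot: [0.535, 0.463, 0.536, -0.461]
wrist_force: [0.5, -0.3, -0.5]
opening: 0.0135
```

```bash
python3 - <<'E'
from go import *
st()
E
```

```text
t 2.83 tcp [0.511  0.2889 0.0568] F [ 0.5 -0.3 -0.5] M [-0.03  0.07 -0.02] op 13.5 
q [-0.815  0.548  0.296  1.861 -0.225  0.763 -0.249] 
x [ 0.001  0.003 -1.   ] y [0.989 0.146 0.001] z [ 0.146 -0.989 -0.003]
```

Call:
{"method": "move_arm", "body": {
  "commands": [
    {"rotation":[0,0,0],"slide":[0,-1,0],"grip":10},
    {"rotation":[0,0,0],"slide":[0,-1,0],"grip":4},
    {"rotation":[0,0,0],"slide":[0,-1,0],"grip":4},
    {"rotation":[0,0,0],"slide":[0,-1,0],"grip":4}
  ]
}}

```text
t: 3.17
tcp_pos: [0.5097, 0.2887, 0.0569]
tcp_rot: [0.535, 0.463, 0.536, -0.461]
wrist_force: [-2.1, -0.3, 3.6]
opening: 0.0082
```

```bash
python3 - <<'E'
from go import *
st()
E
```

```text
t 3.17 tcp [0.5097 0.2887 0.0569] F [-2.1 -0.3  3.6] M [-0.23  0.68 -0.1 ] op 8.2 
q [-0.816  0.546  0.296  1.863 -0.225  0.762 -0.25 ] 
x [ 0.     0.003 -1.   ] y [0.989 0.146 0.001] z [ 0.146 -0.989 -0.003]
```

Call:
{"method": "move_arm", "body": {
  "commands": [
    {"rotation":[0,0,0],"slide":[0,-0.5,0],"grip":3},
    {"rotation":[0,0,0],"slide":[0,-0.5,0],"grip":3},
    {"rotation":[0,0,0],"slide":[0,-0.5,0],"grip":3}
  ],
  "grip_force": 30
}}

```text
t: 3.42
tcp_pos: [0.5085, 0.2886, 0.0569]
tcp_rot: [0.534, 0.463, 0.536, -0.462]
wrist_force: [-3.0, -1.3, 5.3]
opening: 0.007
```

```bash
python3 - <<'E'
from go import *
st()
s=env.snapshot("side")
crop(s,"side4",180,220,230,280,10)
E
```

```text
t 3.42 tcp [0.5085 0.2886 0.0569] F [-3.  -1.3  5.3] M [-0.25  1.05 -0.19] op 7.0 
q [-0.816  0.545  0.296  1.865 -0.225  0.763 -0.251] 
x [-0.001  0.003 -1.   ] y [ 0.989  0.146 -0.001] z [ 0.146 -0.989 -0.003]
```

View pics/side4.png

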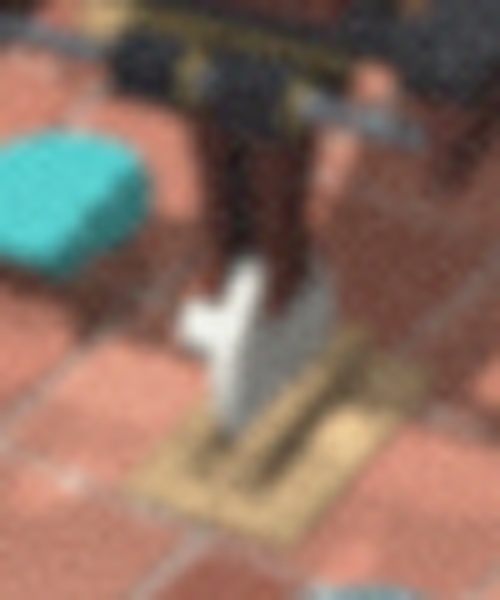

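Gripped at 7.0 mm, the disc's thickness. Lift.

Call:
{"method": "move_arm", "body": {
  "commands": [
    {"rotation":[0,0,0],"slide":[-5,0,0],"grip":3},
    {"rotation":[0,0,0],"slide":[-10,0,0],"grip":3},
    {"rotation":[0,0,0],"slide":[-18,0,0],"grip":3},
    {"rotation":[0,0,0],"slide":[-30,0,0],"grip":3},
    {"rotation":[0,0,0],"slide":[-60,0,0],"grip":3},
    {"rotation":[0,0,0],"slide":[-100,0,0],"grip":3},
    {"rotation":[0,0,0],"slide":[-100,0,0],"grip":3}
  ]
}}

```text
t: 4.05
tcp_pos: [0.5132, 0.29, 0.1652]
tcp_rot: [0.535, 0.467, 0.535, -0.458]
wrist_force: [1.2, 0.6, -0.9]
opening: 0.0064
```

```bash
python3 - <<'E'
from go import *
st()
s=env.snapshot("side");d=env.snapshot("top")
crop(s,"side5",170,180,250,270,7)
crop(d,"top5",110,150,260,250,5)
E
```

```text
t 4.05 tcp [0.5132 0.29   0.1652] F [ 1.2  0.6 -0.9] M [-0.02 -0.07 -0.02] op 6.4 
q [-0.854  0.408  0.343  1.781 -0.167  0.968 -0.298] 
x [ 0.009  0.01  -1.   ] y [0.989 0.145 0.011] z [ 0.145 -0.989 -0.008]
```

View pics/side5.png

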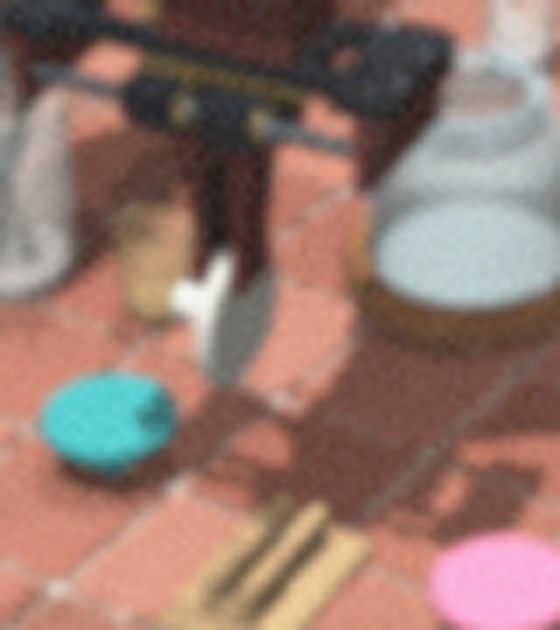

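View pics/top5.png

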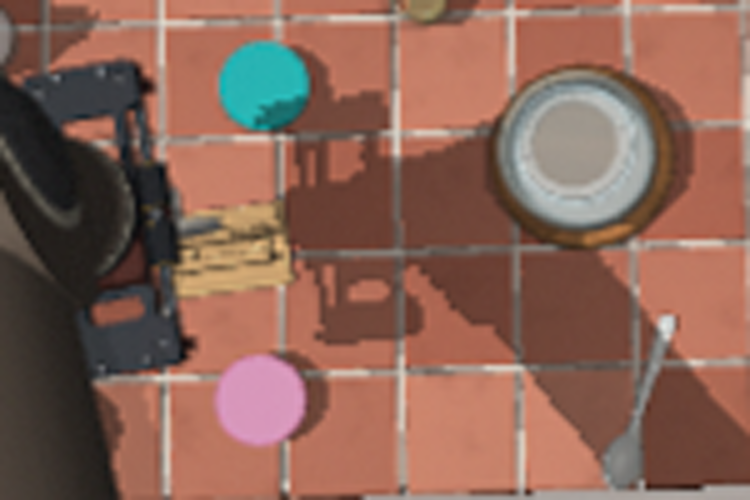

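```bash
cat >> go.py <<'E'
def tilt(az,phi):
    a=np.radians(az);p=np.radians(phi);h=np.array([np.cos(a),np.sin(a),0]);k=np.array([0,0,1.])
    return frame(np.cos(p)*h-np.sin(p)*k,np.sin(p)*h+np.cos(p)*k)
E
python3 - <<'E'
from go import *
rel([.506,.156,.14],tilt(17,40))
E
```

```text
slide [ 19.1 -23.9 131.1] rot [-8.19  3.47 49.61]
```

Call:
{"method": "move_arm", "body": {
  "commands": [
    {"rotation":[-8.2,3.5,49.6],"slide":[19,-24,131],"grip":3},
    {"rotation":[-8.2,3.5,49.6],"slide":[19,-24,131],"grip":3},
    {"rotation":[-8.2,3.5,49.6],"slide":[19,-24,131],"grip":3},
    {"rotation":[-8.2,3.5,49.6],"slide":[19,-24,131],"grip":3},
    {"rotation":[-8.2,3.5,49.6],"slide":[19,-24,131],"grip":3},
    {"rotation":[-8.2,3.5,49.6],"slide":[19,-24,131],"grip":3},
    {"rotation":[-8.2,3.5,49.6],"slide":[19,-24,131],"grip":3},
    {"rotation":[-8.2,3.5,49.6],"slide":[19,-24,131],"grip":3},
    {"rotation":[-8.2,3.5,49.6],"slide":[19,-24,131],"grip":3},
    {"rotation":[-8.2,3.5,49.6],"slide":[19,-24,131],"grip":3},
    {"rotation":[-8.2,3.5,49.6],"slide":[19,-24,131],"grip":3}
  ]
}}

```text
t: 5.07
tcp_pos: [0.5128, 0.1286, 0.1381]
tcp_rot: [0.675, 0.566, 0.377, -0.288]
wrist_force: [0.3, -0.1, -1.0]
opening: 0.0068
```

```bash
python3 - <<'E'
from go import *
st()
s=env.snapshot("side");d=env.snapshot("top")
cv2.imwrite("pics/side6.png",cv2.resize(s["pixels"][:,:,::-1],(800,600),interpolation=cv2.INTER_CUBIC))
rel([.506,.156,.045],tilt(17,40))
E
```

```text
t 5.07 tcp [0.5128 0.1286 0.1381] F [ 0.3 -0.1 -1. ] M [-0.12  0.71 -0.06] op 6.8 
q [-0.779  0.142  0.312  2.416  1.314  0.186 -1.534] 
x [ 0.55   0.038 -0.834] y [0.815 0.194 0.546] z [ 0.183 -0.98   0.076]
slide [ 75. -50. -35.] rot [-1.8   7.54 17.08]
```

View pics/side6.png

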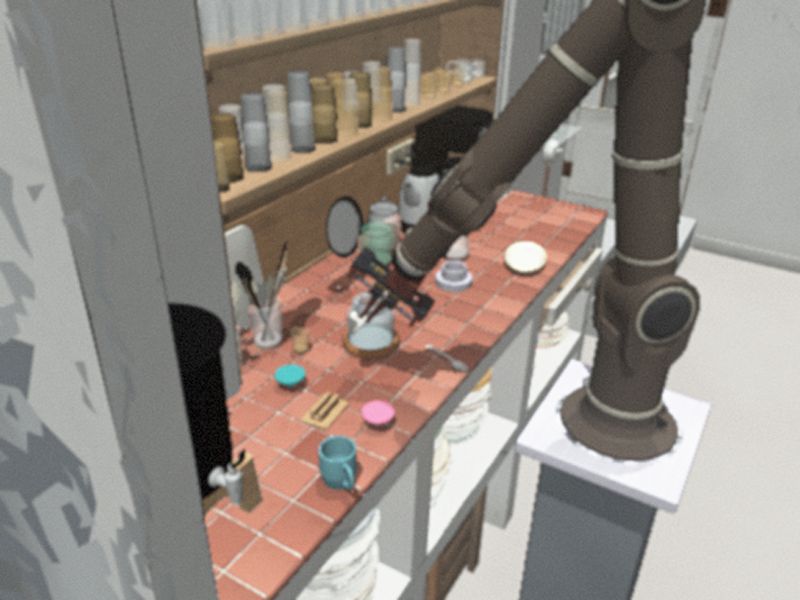

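```bash
cat > kin.py <<'E'
import numpy as np
from scipy.spatial.transform import Rotation as Ro
from scipy.optimize import least_squares
def fk(q,p):
    H,L1,L2,L3,e1,e2,e3,a1,a7=p
    z=lambda a:Ro.from_euler('z',a).as_matrix(); y=lambda a:Ro.from_euler('y',a).as_matrix()
    s1,s3,s5,s7=SG
    R=z(s1*q[0]+a1); P=np.array([0,0,H])
    R=R@y(q[1]); P=P+R@np.array([e1,0,L1])
    R=R@z(s3*q[2])@y(q[3]); P=P+R@np.array([e2,0,L2])
    R=R@z(s5*q[4])@y(q[5]); P=P+R@np.array([e3,0,L3])
    R=R@z(s7*q[6]+a7)
    return P,R
SG=(-1,-1,-1,-1)
D=[([-1.34021505,.41191188,-.01272456,1.59705193,.00558335,1.13429718,-.08219101],[.18384958,.59680906,.22179832],([0,-.001,-1],[.294,.956,-.001])),
([-0.85,.427,.337,1.791,-.169,.952,-.298],[.5101,.2884,.1504],([-.001,0,-1],[.99,.144,-.001])),
([-0.814,.555,.296,1.863,-.225,.758,-.249],[.5102,.2876,.0519],([-.002,-.001,-1],[.989,.146,-.002])),
([-0.816,.545,.296,1.865,-.225,.763,-.251],[.5085,.2886,.0569],([-.001,.003,-1],[.989,.146,-.001])),
([-0.854,.408,.343,1.781,-.167,.968,-.298],[.5132,.29,.1652],([.009,.01,-1],[.989,.145,.011])),
([-0.779,.142,.312,2.416,1.314,.186,-1.534],[.5128,.1286,.1381],([.55,.038,-.834],[.815,.194,.546]))]
def res(p):
    r=[]
    for q,P,(x,y) in D:
        P1,R1=fk(q,p); r+=list((P1-P)*10); r+=list(R1[:,2]-x); 
        # tool y vs R1 x
        r+=list(R1[:,0]*1-np.array(y))
    return r
if __name__=="__main__":
    import itertools
    best=None
    for SG in itertools.product((1,-1),repeat=4):
        for a7 in(0,np.pi/2,np.pi,-np.pi/2):
            o=least_squares(res,[.35,.42,.4,.25,0,0,0,0,a7])
            if best is None or o.cost<best[0]: best=(o.cost,SG,o.x.round(4))
    print(best); SG=best[1]
    print(np.array(res(best[2])).reshape(-1,9).round(3))
E
python3 kin.py
```

```text
(np.float64(0.002934917838172891), (-1, -1, -1, -1), array([ 0.2981,  0.5427,  0.455 ,  0.3903, -0.0112, -0.0095, -0.0045,
       -0.0777,  3.066 ]))
[[ 0.008  0.023  0.034 -0.001 -0.001  0.     0.002 -0.001 -0.001]
 [-0.016 -0.014 -0.004  0.001 -0.     0.    -0.    -0.002  0.001]
 [ 0.007  0.004 -0.016  0.    -0.     0.     0.001 -0.002  0.   ]
 [ 0.005  0.007 -0.016  0.     0.     0.     0.001 -0.003  0.001]
 [-0.022 -0.017 -0.003  0.001 -0.001  0.     0.001 -0.002 -0.   ]
 [-0.001  0.013  0.007  0.002 -0.043  0.     0.002  0.011 -0.007]]
```

```bash
cat >> kin.py <<'E'
PP=[.2981,.5427,.455,.3903,-.0112,-.0095,-.0045,-.0777,3.066]
LO=np.array([-2.95,-.29,-1.47,.14,-1.03,.13,-2.86]);HI=np.array([2.95,1.99,1.44,2.54,4.17,1.85,2.86])
def ik(pos,R,seeds=None,w=0.02):
    best=None
    for s in (seeds if seeds is not None else [[-.8,.4,.2,1.8,0,.6,-.2],[0,.4,-.2,1.8,0,.6,0],[-.3,.2,0,2.,0.,.3,.0]]):
        def f(q):
            P,Q=fk(q,PP); return np.r_[(P-pos)*20,Q[:,2]-R[:,0],Q[:,0]-R[:,1],w*(q-s)]
        o=least_squares(f,np.clip(s,LO+.01,HI-.01),bounds=(LO,HI)); r=f(o.x); e=np.abs(r[:9]).max()
        if best is None or e<best[0]: best=(e,o.x)
    return best
E
python3 - <<'E'
from kin import *
from go import tilt
for x,y in((.506,.156),(.56,.16),(.6,.16),(.55,-.16),(.6,-.12)):
  for z in(.045,.12):
    for phi in(40,50,55,60,65):
        az=np.degrees(np.arctan2(y,x)); e,q=ik(np.array([x,y,z]),tilt(az,phi),w=.003); print(x,y,z,phi,round(e,3),q.round(2))
E
```

```text
0.506 0.156 0.045 40 0.164 [-0.19  0.41 -0.27  2.54  2.75  0.48 -2.86]
0.506 0.156 0.045 50 0.048 [-0.04  0.42 -0.38  2.54  2.83  0.45 -2.86]
0.506 0.156 0.045 55 0.0 [ 0.6   0.8  -1.25  2.54  2.14  0.82 -2.  ]
0.506 0.156 0.045 60 0.0 [ 0.48  0.59 -1.04  2.46  2.01  0.52 -1.95]
0.506 0.156 0.045 65 0.0 [ 0.23  0.43 -0.7   2.39  1.7   0.27 -1.71]
0.506 0.156 0.12 40 0.119 [-0.15  0.19 -0.29  2.54  2.76  0.31 -2.86]
0.506 0.156 0.12 50 0.002 [ 0.11  0.21 -0.51  2.54  2.82  0.29 -2.86]
0.506 0.156 0.12 55 0.0 [ 0.68  0.37 -1.2   2.49  1.93  0.37 -1.91]
0.506 0.156 0.12 60 0.0 [ 0.25  0.2  -0.67  2.41  1.23  0.13 -1.26]
0.506 0.156 0.12 65 0.0 [-0.38  0.18 -0.    2.33  0.    0.19 -0.08]
0.56 0.16 0.045 40 0.056 [ 0.03  0.57 -0.45  2.54  2.9   0.75 -2.86]
0.56 0.16 0.045 50 0.0 [ 0.59  0.92 -1.23  2.49  2.26  0.93 -2.01]
0.56 0.16 0.045 55 0.0 [ 0.6   0.89 -1.27  2.43  2.06  0.86 -1.86]
0.56 0.16 0.045 60 0.0 [ 0.49  0.67 -1.06  2.35  1.89  0.57 -1.79]
0.56 0.16 0.045 65 0.0 [-0.07  0.43 -0.33  2.27  1.38  0.13 -1.41]
0.56 0.16 0.12 40 0.028 [ 0.14  0.36 -0.55  2.54  2.86  0.57 -2.86]
0.
[... 1560 characters left out ...]
0.24  0.02  2.25 -0.02  0.22 -0.06]
0.6 -0.12 0.045 40 0.0 [ 1.04  1.1  -1.19  2.54  2.57  1.18 -2.11]
0.6 -0.12 0.045 50 0.0 [ 1.07  1.01 -1.29  2.43  2.21  0.98 -1.9 ]
0.6 -0.12 0.045 55 0.0 [ 1.02  0.84 -1.18  2.36  2.06  0.76 -1.86]
0.6 -0.12 0.045 60 0.0 [ 0.83  0.61 -0.88  2.28  1.87  0.45 -1.79]
0.6 -0.12 0.045 65 0.0 [ 0.37  0.45 -0.29  2.21  1.13  0.13 -1.16]
0.6 -0.12 0.12 40 0.0 [ 1.15  0.96 -1.4   2.52  2.33  1.06 -2.  ]
0.6 -0.12 0.12 50 0.0 [ 1.15  0.73 -1.34  2.39  2.    0.73 -1.84]
0.6 -0.12 0.12 55 0.0 [ 0.86  0.39 -0.86  2.31  1.82  0.29 -1.8 ]
0.6 -0.12 0.12 60 0.0 [-0.17  0.3   0.32  2.24 -0.78  0.13  0.67]
0.6 -0.12 0.12 65 0.0 [ 0.12  0.3  -0.    2.16  0.    0.24 -0.08]
```

```bash
python3 - <<'E'
from kin import *
from go import tilt
sd=[[-.5,.4,0,2.,1.5,1.,-1.5],[-.5,.4,0,2.,0.,.6,-.2],[-.5,.4,0,2.,-.9,1,1],[-.78,.14,.31,2.4,1.3,.2,-1.5]]
for x,y in((.5,.16),(.5,-.16)):
    for az in range(-120,121,15):
      e=[ik(np.array([x,y,z]),tilt(az,42),sd,w=.003) for z in(.045,.12)]; print(x,y,az,[(round(a,3),q.round(2)) for a,q in e])
E
```

```text
0.5 0.16 -120 [(np.float64(0.0), array([-0.67,  0.95,  0.05,  1.41,  0.32,  1.55, -2.86])), (np.float64(0.0), array([-0.68,  0.86,  0.06,  1.4 ,  0.32,  1.65, -2.82]))]
0.5 0.16 -105 [(np.float64(0.0), array([-0.75,  0.89,  0.03,  1.53,  0.46,  1.44, -2.79])), (np.float64(0.0), array([-0.75,  0.8 ,  0.04,  1.52,  0.45,  1.54, -2.73]))]
0.5 0.16 -90 [(np.float64(0.0), array([-0.82,  0.83,  0.01,  1.68,  0.6 ,  1.32, -2.74])), (np.float64(0.0), array([-0.81,  0.73,  0.01,  1.67,  0.59,  1.42, -2.68]))]
0.5 0.16 -75 [(np.float64(0.0), array([-1.13,  0.8 ,  0.35,  1.84,  0.55,  1.05, -2.54])), (np.float64(0.0), array([-1.14,  0.68,  0.35,  1.83,  0.56,  1.16, -2.47]))]
0.5 0.16 -60 [(np.float64(0.0), array([-1.23,  0.74,  0.39,  2.01,  0.73,  0.86, -2.55])), (np.float64(0.0), array([-1.21,  0.6 ,  0.36,  2.  ,  0.73,  0.99, -2.47]))]
0.5 0.16 -45 [(np.float64(0.0), array([-1.32,  0.7 ,  0.45,  2.19,  1.  ,  0.67, -2.65])), (np.float64(0.0), array([-0.86,  0.49, -0.13,  2.17,  1.13,  1.03, -2.65]))]
0.5 0.16 -30 [(np.float64(0.0), array([-1.61,  0.78,  0.81,  2.36,  1.37,  0.3 , -2.86])),
[... 3949 characters left out ...]
9, -0.98,  1.22,  2.54]))]
0.5 -0.16 75 [(np.float64(0.0), array([ 0.67,  0.77,  0.08,  1.84, -0.8 ,  1.21,  2.61])), (np.float64(0.0), array([ 0.62,  0.66,  0.14,  1.83, -0.79,  1.33,  2.54]))]
0.5 -0.16 90 [(np.float64(0.0), array([ 0.64,  0.83,  0.02,  1.68, -0.62,  1.33,  2.61])), (np.float64(0.0), array([ 0.61,  0.73,  0.06,  1.67, -0.62,  1.44,  2.56]))]
0.5 -0.16 105 [(np.float64(0.0), array([ 0.59,  0.89, -0.03,  1.53, -0.46,  1.44,  2.64])), (np.float64(0.0), array([ 0.58,  0.8 , -0.  ,  1.52, -0.47,  1.55,  2.6 ]))]
0.5 -0.16 120 [(np.float64(0.0), array([ 0.52,  0.95, -0.06,  1.41, -0.32,  1.55,  2.7 ])), (np.float64(0.0), array([ 0.52,  0.85, -0.05,  1.4 , -0.33,  1.65,  2.67]))]
```

```bash
python3 - <<'E'
from kin import *
from go import tilt,rel,env
q=env.read_state()["joint_positions"]
for pos,az,phi in(((.47,.1,.22),-20,80),((.45,.0,.23),-60,85),((.445,-.12,.22),-90,85),((.445,-.165,.13),-90,45),((.445,-.165,.05),-90,45),((.445,-.165,.05),-100,45),((.445,-.165,.05),-80,45)):
    e,q=ik(np.array(pos),tilt(az,phi),[q],w=.003); print(pos,az,phi,round(e,3),q.round(2))
rel([.45,.05,.23],tilt(-45,85))
E
```

```text
(0.47, 0.1, 0.22) -20 80 0.0 [-0.63  0.08  0.26  2.06  0.11  0.87 -0.78]
(0.45, 0.0, 0.23) -60 85 0.0 [-0.53  0.08  0.4   2.02  0.05  1.   -1.21]
(0.445, -0.12, 0.22) -90 85 0.0 [-0.39  0.14  0.55  2.    0.02  1.   -1.43]
(0.445, -0.165, 0.13) -90 45 0.0 [-1.05  0.62  0.94  2.19  0.45  0.7  -2.13]
(0.445, -0.165, 0.05) -90 45 0.0 [-0.98  0.79  0.86  2.22  0.41  0.53 -2.19]
(0.445, -0.165, 0.05) -100 45 0.0 [-0.9   0.81  0.81  2.11  0.3   0.69 -2.2 ]
(0.445, -0.165, 0.05) -80 45 0.0 [-1.07  0.8   0.94  2.33  0.49  0.35 -2.17]
slide [-114.2  -15.7   72.8] rot [ 54.52 -14.49 -28.01]
```

```bash
python3 - <<'E'
from go import *
rel([.47,.11,.23],tilt(-20,80))
E
```

```text
slide [-100.9   12.4   17.7] rot [ 30.32  -7.3  -23.76]
```

Call:
{"method": "move_arm", "body": {
  "commands": [
    {"rotation":[0,0,0],"slide":[-40,5,7],"grip":3},
    {"rotation":[6,-1.5,-5],"slide":[-80,10,14],"grip":3},
    {"rotation":[30.3,-7.3,-23.8],"slide":[-101,12.4,17.7],"grip":3},
    {"rotation":[30.3,-7.3,-23.8],"slide":[-101,12.4,17.7],"grip":3},
    {"rotation":[30.3,-7.3,-23.8],"slide":[-101,12.4,17.7],"grip":3},
    {"rotation":[30.3,-7.3,-23.8],"slide":[-101,12.4,17.7],"grip":3},
    {"rotation":[30.3,-7.3,-23.8],"slide":[-101,12.4,17.7],"grip":3},
    {"rotation":[30.3,-7.3,-23.8],"slide":[-101,12.4,17.7],"grip":3}
  ]
}}

```text
t: 5.83
tcp_pos: [0.4694, 0.1134, 0.2311]
tcp_rot: [0.451, 0.613, 0.358, -0.541]
wrist_force: [0.5, -0.6, -0.7]
opening: 0.0069
```

```bash
python3 - <<'E'
from go import *
st()
rel([.44,-.13,.22],tilt(-95,80))
E
```

```text
t 5.83 tcp [0.4694 0.1134 0.2311] F [ 0.5 -0.6 -0.7] M [-0.03  0.25 -0.08] op 6.9 
q [-0.662  0.068  0.257  2.043  0.116  0.911 -0.82 ] 
x [ 0.158 -0.05  -0.986] y [ 0.927 -0.337  0.165] z [-0.34  -0.94  -0.007]
slide [ 18.4  52.9 239. ] rot [ 73.96 -13.07   0.68]
```

Call:
{"method": "move_arm", "body": {
  "commands": [
    {"rotation":[74,-13,0.7],"slide":[18,53,239],"grip":3},
    {"rotation":[74,-13,0.7],"slide":[18,53,239],"grip":3},
    {"rotation":[74,-13,0.7],"slide":[18,53,239],"grip":3},
    {"rotation":[74,-13,0.7],"slide":[18,53,239],"grip":3},
    {"rotation":[74,-13,0.7],"slide":[18,53,239],"grip":3},
    {"rotation":[74,-13,0.7],"slide":[18,53,239],"grip":3},
    {"rotation":[74,-13,0.7],"slide":[18,53,239],"grip":3},
    {"rotation":[74,-13,0.7],"slide":[18,53,239],"grip":3},
    {"rotation":[74,-13,0.7],"slide":[18,53,239],"grip":3},
    {"rotation":[74,-13,0.7],"slide":[18,53,239],"grip":3},
    {"rotation":[74,-13,0.7],"slide":[18,53,239],"grip":3},
    {"rotation":[74,-13,0.7],"slide":[18,53,239],"grip":3}
  ]
}}

```text
t: 6.83
tcp_pos: [0.4407, -0.1279, 0.2199]
tcp_rot: [-0.029, -0.702, 0.09, 0.706]
wrist_force: [-0.1, -1.0, -1.1]
opening: 0.0068
```

```bash
python3 - <<'E'
from go import *
st()
rel([.445,-.165,.12],tilt(-100,45))
E
```

```text
t 6.83 tcp [ 0.4407 -0.1279  0.2199] F [-0.1 -1.  -1.1] M [0.2  0.08 0.02] op 6.8 
q [-0.446  0.115  0.541  2.036  0.129  1.01  -1.635] 
x [-0.014 -0.167 -0.986] y [-0.086 -0.982  0.167] z [-0.996  0.087 -0.   ]
slide [104.6  19.3  -7.4] rot [ 4.52 -2.36 35.34]
```

Call:
{"method": "move_arm", "body": {
  "commands": [
    {"rotation":[4.5,-2.4,35.3],"slide":[30,6,-2],"grip":3},
    {"rotation":[4.5,-2.4,35.3],"slide":[60,12,-4],"grip":3},
    {"rotation":[4.5,-2.4,35.3],"slide":[104,19,-7],"grip":3},
    {"rotation":[4.5,-2.4,35.3],"slide":[104,19,-7],"grip":3},
    {"rotation":[4.5,-2.4,35.3],"slide":[104,19,-7],"grip":3},
    {"rotation":[4.5,-2.4,35.3],"slide":[104,19,-7],"grip":3},
    {"rotation":[4.5,-2.4,35.3],"slide":[104,19,-7],"grip":3},
    {"rotation":[4.5,-2.4,35.3],"slide":[104,19,-7],"grip":3}
  ]
}}

```text
t: 7.5
tcp_pos: [0.4443, -0.1646, 0.1206]
tcp_rot: [-0.211, -0.627, 0.324, 0.676]
wrist_force: [-0.8, -0.9, -0.3]
opening: 0.0067
```

```bash
python3 - <<'E'
from go import *
st()
s=env.snapshot("side");d=env.snapshot("top");np.save("top2.npy",d,allow_pickle=True);np.save("side2.npy",s,allow_pickle=True)
crop(s,"side7",200,150,320,240,6)
crop(d,"top7",190,140,350,260,5)
rel([.445,-.165,.05],tilt(-100,45))
E
```

```text
t 7.5 tcp [ 0.4443 -0.1646  0.1206] F [-0.8 -0.9 -0.3] M [ 0.89 -0.02  0.03] op 6.7 
q [-0.733  0.555  0.603  2.116  0.542  0.92  -2.316] 
x [-0.124 -0.692 -0.711] y [-0.122 -0.7    0.703] z [-0.985  0.174  0.003]
slide [ 50.5 -50.6  -0.6] rot [-0.12  0.08  0.35]
```

View pics/side7.png

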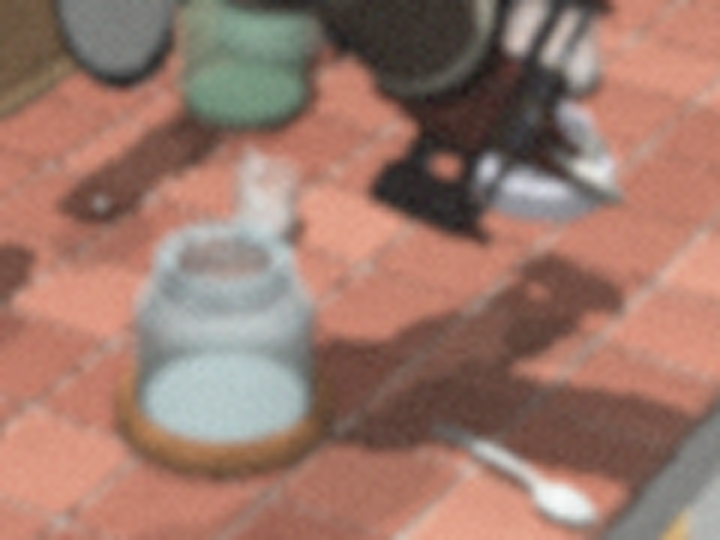

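View pics/top7.png

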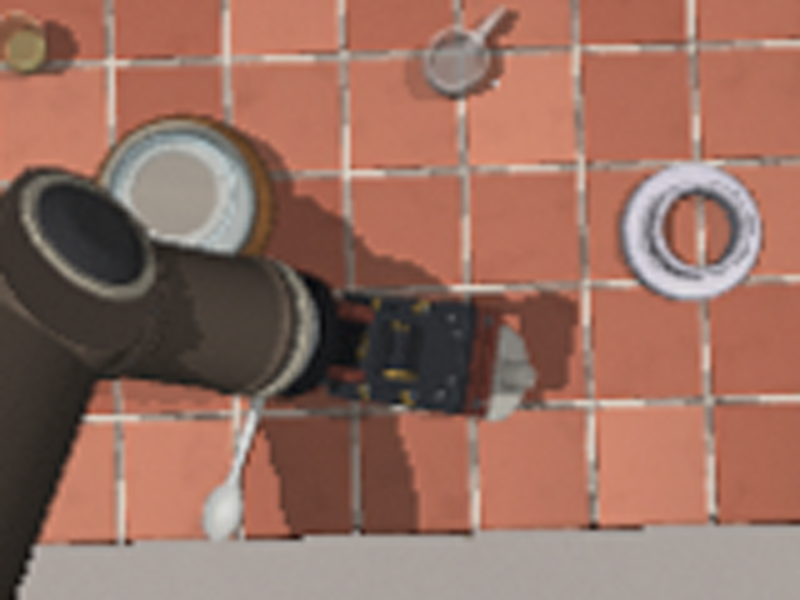

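Call:
{"method": "move_arm", "body": {
  "commands": [
    {"rotation":[0,0,0],"slide":[20,-20,0],"grip":3},
    {"rotation":[0,0,0],"slide":[40,-40,0],"grip":3},
    {"rotation":[0,0,0],"slide":[53,-53,0],"grip":3},
    {"rotation":[0,0,0],"slide":[56,-56,0],"grip":3},
    {"rotation":[0,0,0],"slide":[57,-57,0],"grip":3},
    {"rotation":[0,0,0],"slide":[57,-57,0],"grip":3}
  ]
}}

```text
t: 8.1
tcp_pos: [0.4447, -0.1655, 0.042]
tcp_rot: [-0.208, -0.628, 0.326, 0.675]
wrist_force: [1.1, -0.6, -1.4]
opening: 0.0069
```

```bash
python3 - <<'E'
from go import *
st()
E
```

```text
t 8.1 tcp [ 0.4447 -0.1655  0.042 ] F [ 1.1 -0.6 -1.4] M [ 0.84 -0.07  0.  ] op 6.9 
q [-0.695  0.718  0.564  2.133  0.528  0.76  -2.4  ] 
x [-0.123 -0.691 -0.713] y [-0.128 -0.701  0.702] z [-0.984  0.178 -0.002]
```

Call:
{"method": "move_arm", "body": {
  "commands": [
    {"rotation":[0,0,0],"slide":[1.5,-1.5,0],"grip":3},
    {"rotation":[0,0,0],"slide":[3,-3,0],"grip":3},
    {"rotation":[0,0,0],"slide":[3,-3,0],"grip":3}
  ]
}}

```text
t: 8.35
tcp_pos: [0.4451, -0.1653, 0.0383]
tcp_rot: [-0.208, -0.629, 0.325, 0.675]
wrist_force: [0.0, 0.0, -0.8]
opening: 0.0068
```

```bash
python3 - <<'E'
from go import *
st()
s=env.snapshot("side");d=env.snapshot("top")
crop(s,"side8",240,130,320,230,6)
crop(d,"top8",250,180,330,240,9)
E
```

```text
t 8.35 tcp [ 0.4451 -0.1653  0.0383] F [ 0.   0.  -0.8] M [ 0.83 -0.04  0.04] op 6.8 
q [-0.694  0.726  0.562  2.133  0.527  0.752 -2.404] 
x [-0.123 -0.69  -0.714] y [-0.129 -0.702  0.701] z [-0.984  0.178 -0.003]
```

View pics/side8.png

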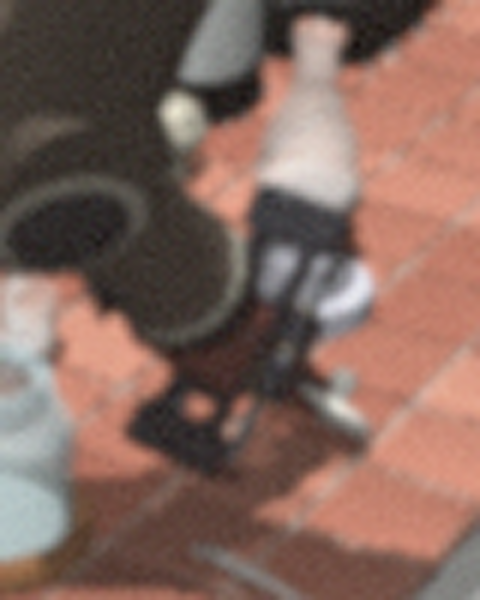

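View pics/top8.png

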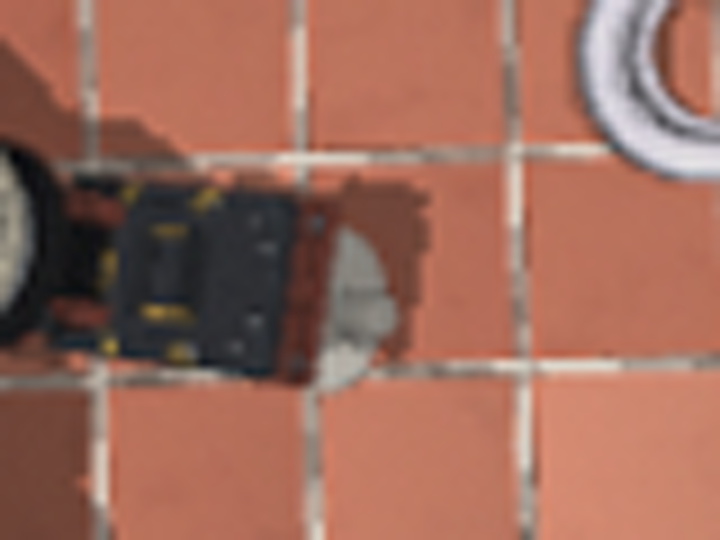

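Not yet touching; continue downward in small steps.

Call:
{"method": "move_arm", "body": {
  "commands": [
    {"rotation":[0,0,0],"slide":[1.5,-1.5,0],"grip":3},
    {"rotation":[0,0,0],"slide":[3,-3,0],"grip":3},
    {"rotation":[0,0,0],"slide":[3,-3,0],"grip":3}
  ]
}}

```text
t: 8.7
tcp_pos: [0.4465, -0.1641, 0.0348]
tcp_rot: [-0.209, -0.629, 0.325, 0.674]
wrist_force: [0.0, 11.6, 17.3]
opening: 0.007
```

Call:
{"method": "move_arm", "body": {
  "commands": [
    {"rotation":[0,0,0],"slide":[-0.7,0.7,0],"grip":7},
    {"rotation":[0,0,0],"slide":[-0.7,0.7,0],"grip":10},
    {"rotation":[0,0,0],"slide":[-0.7,0.7,0],"grip":13},
    {"rotation":[0,0,0],"slide":[-0.7,0.7,0],"grip":16},
    {"rotation":[0,0,0],"slide":[-0.7,0.7,0],"grip":16},
    {"rotation":[0,0,0],"slide":[-0.7,0.7,0],"grip":16}
  ],
  "grip_force": 20
}}

```text
t: 9.2
tcp_pos: [0.4464, -0.1642, 0.0357]
tcp_rot: [-0.209, -0.629, 0.325, 0.674]
wrist_force: [-0.2, 0.8, -0.5]
opening: 0.0161
```

```bash
python3 - <<'E'
from go import *
st()
s=env.snapshot("side");d=env.snapshot("top")
crop(s,"side9",270,170,320,220,8)
crop(d,"top9",260,190,310,230,8)
import cv2
a=cv2.imread("pics/side9.png");b=cv2.imread("pics/top9.png");c=np.zeros((400,800,3),np.uint8);c[:,:400]=a;c[:320,400:]=b;cv2.imwrite("pics/c9.png",c)
E
```

```text
t 9.2 tcp [ 0.4464 -0.1642  0.0357] F [-0.2  0.8 -0.5] M [ 0.78  0.01 -0.01] op 16.1 
q [-0.695  0.732  0.561  2.131  0.527  0.749 -2.407] 
x [-0.121 -0.691 -0.713] y [-0.128 -0.701  0.701] z [-0.984  0.176 -0.003]
```

View pics/c9.png

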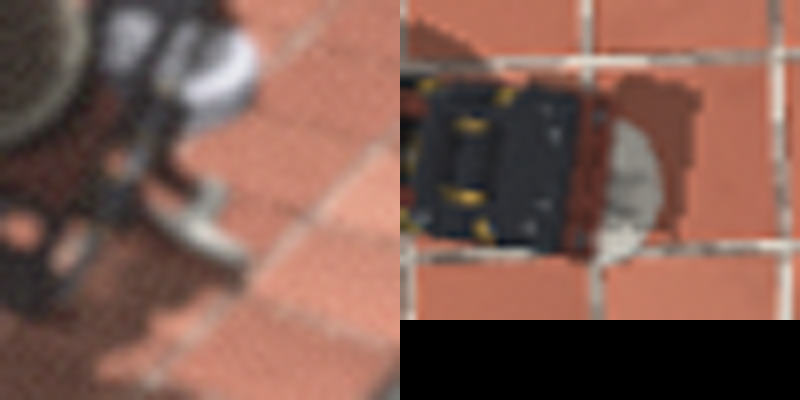

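Call:
{"method": "move_arm", "body": {
  "commands": [
    {"rotation":[0,0,0],"slide":[-1.7,-4,0],"grip":16},
    {"rotation":[0,0,0],"slide":[-3.4,-8,0],"grip":16},
    {"rotation":[0,0,0],"slide":[-5.1,-12,0],"grip":16},
    {"rotation":[0,0,0],"slide":[-6.8,-16,0],"grip":16},
    {"rotation":[0,0,0],"slide":[-8.5,-20,0],"grip":16},
    {"rotation":[0,0,0],"slide":[-12,-23,0],"grip":16},
    {"rotation":[0,0,0],"slide":[-16,-27,0],"grip":16},
    {"rotation":[0,0,0],"slide":[-21,-32,0],"grip":16},
    {"rotation":[0,0,0],"slide":[-26,-37,0],"grip":16},
    {"rotation":[0,0,0],"slide":[-26,-37,0],"grip":16}
  ]
}}

```text
t: 10.13
tcp_pos: [0.4539, -0.1191, 0.0282]
tcp_rot: [-0.209, -0.629, 0.325, 0.675]
wrist_force: [-2.8, 1.2, -0.8]
opening: 0.0162
```

```bash
python3 - <<'E'
from go import *
st()
s=env.snapshot("side");d=env.snapshot("top")
crop(s,"side9",260,160,320,220,7)
crop(d,"top9",250,180,310,230,6)
import cv2
a=cv2.imread("pics/side9.png");b=cv2.imread("pics/top9.png");c=np.zeros((420,800,3),np.uint8);c[:,:420]=a;c[:300,430:790]=b;cv2.imwrite("pics/c10.png",c)
E
```

```text
t 10.13 tcp [ 0.4539 -0.1191  0.0282] F [-2.8  1.2 -0.8] M [0.64 0.32 0.  ] op 16.2 
q [-0.743  0.751  0.521  2.089  0.475  0.808 -2.432] 
x [-0.121 -0.691 -0.713] y [-0.126 -0.701  0.702] z [-0.985  0.175 -0.002]
```

View pics/c10.png

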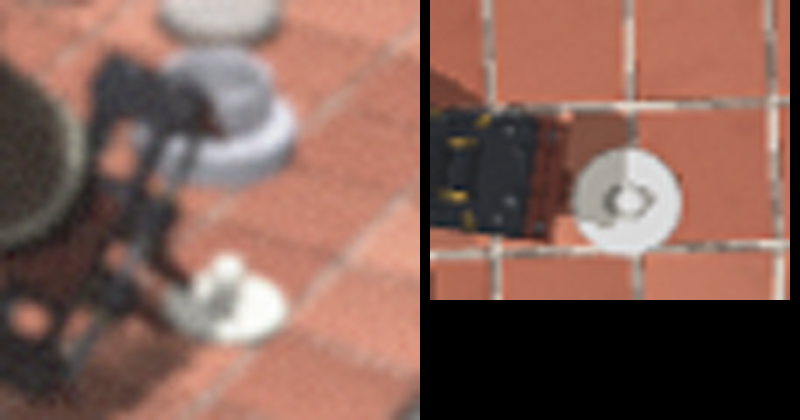

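```bash
python3 - <<'E'
from go import *
d=env.snapshot("top")
print(ray(d,283,213.5,.02))
rel([.45,-.10,.16],down(-60))
E
```

```text
[ 0.44343106 -0.16722364  0.02      ]
slide [-107.4   78.7    7.1] rot [-38.09  15.42 -42.72]
```

Call:
{"method": "move_arm", "body": {
  "commands": [
    {"rotation":[0,0,0],"slide":[-40,0,0],"grip":16},
    {"rotation":[0,0,0],"slide":[-70,20,2],"grip":20},
    {"rotation":[-38.1,15.4,-42.7],"slide":[-107,79,7],"grip":30},
    {"rotation":[-38.1,15.4,-42.7],"slide":[-107,79,7],"grip":34},
    {"rotation":[-38.1,15.4,-42.7],"slide":[-107,79,7],"grip":34},
    {"rotation":[-38.1,15.4,-42.7],"slide":[-107,79,7],"grip":34},
    {"rotation":[-38.1,15.4,-42.7],"slide":[-107,79,7],"grip":34},
    {"rotation":[-38.1,15.4,-42.7],"slide":[-107,79,7],"grip":34},
    {"rotation":[-38.1,15.4,-42.7],"slide":[-107,79,7],"grip":34},
    {"rotation":[-38.1,15.4,-42.7],"slide":[-107,79,7],"grip":34},
    {"rotation":[-38.1,15.4,-42.7],"slide":[-107,79,7],"grip":34},
    {"rotation":[-38.1,15.4,-42.7],"slide":[-107,79,7],"grip":34}
  ]
}}

```text
t: 11.28
tcp_pos: [0.4504, -0.1026, 0.1608]
tcp_rot: [0.182, 0.684, 0.184, -0.682]
wrist_force: [0.0, -0.6, -0.7]
opening: 0.0339
```

```bash
python3 - <<'E'
from go import *
st()
s=env.snapshot("side");d=env.snapshot("top");np.save("top3.npy",d,allow_pickle=True);np.save("side3.npy",s,allow_pickle=True)
crop(d,"top11",190,150,350,250,5)
crop(s,"side11",190,130,340,240,5)
E
```

```text
t 11.28 tcp [ 0.4504 -0.1026  0.1608] F [ 0.  -0.6 -0.7] M [-0.05  0.11  0.02] op 33.9 
q [-0.212  0.206  0.385  2.072 -0.104  0.88  -0.815] 
x [ 0.002  0.003 -1.   ] y [ 0.5   -0.866 -0.001] z [-0.866 -0.5   -0.004]
```

View pics/top11.png

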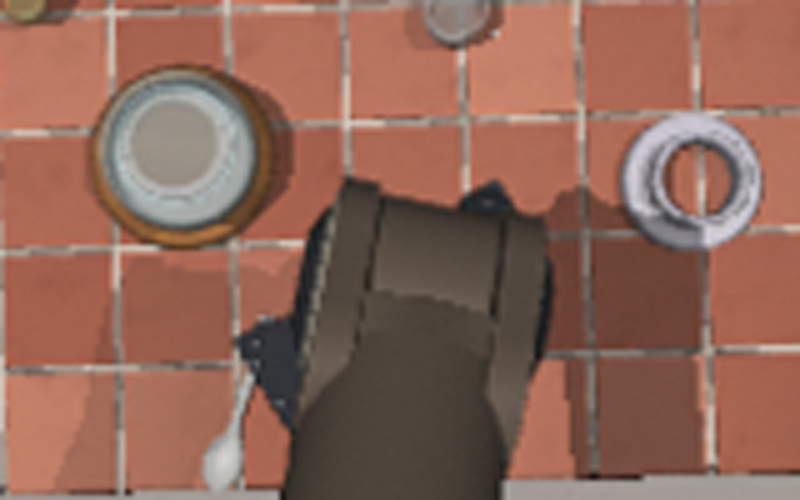

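View pics/side11.png

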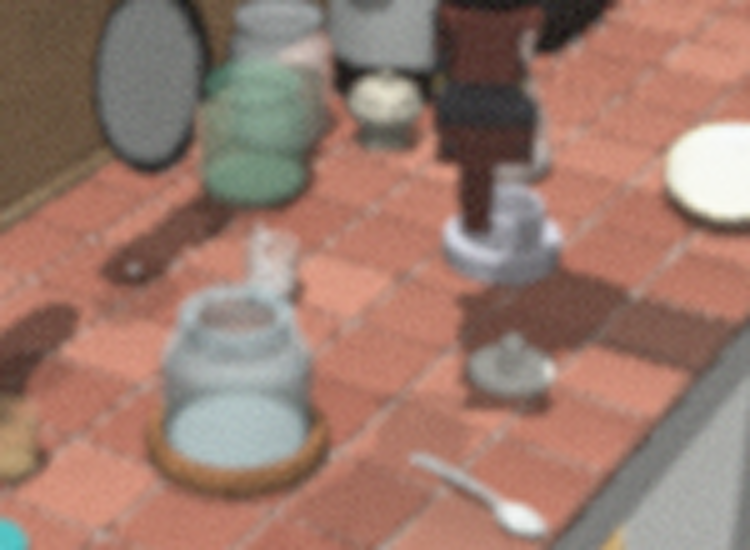

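```bash
python3 - <<'E'
from fit import *
s=np.load("side3.npy",allow_pickle=True).item();d=np.load("top3.npy",allow_pickle=True).item()
tp=cv2.cvtColor(cv2.resize(cv2.imread("pics/top9.png"),(60,50),interpolation=cv2.INTER_AREA),cv2.COLOR_BGR2HSV).astype(float)
mt=np.clip((90-tp[:,:,1])/40,0,1)[20:46,22:46]; mt=mt*1.
hs=cv2.cvtColor(s["pixels"],cv2.COLOR_RGB2HSV).astype(float)
ms=np.clip((85-hs[:,:,1])/40,0,1)[194:214,280:305]
print((mt>.5).astype(int).sum(),(ms>.5).sum())
for r in (mt>.5).astype(int): print("".join(".#"[v] for v in r))
for r in (ms>.5).astype(int): print("".join(".#"[v] for v in r))
W={"top":(d,272,200,24,26,mt),"side":(s,280,194,25,20,ms)}
def cost(p,names):
    e=0
    for n in names:
        dd,u0,v0,w,h,mk=W[n]; m=hullmask(dd,discpts(np.array([p[0],p[1],.0035]),np.array([0,0,1.])),u0,v0,w,h); e+=((m-mk)**2).sum()
    return e
for names in(("top",),("side",),("top","side")):
    r=minimize(cost,[.443,-.167],args=(names,),method="Nelder-Mead",options=dict(initial_simplex=[[.443,-.167],[.45,-.167],[.443,-.16]],xatol=1e-4,fatol=1e-3)); print(names,r.x.round(4),r.fun)
E
```

```text
293 176
...........#............
...........#............
...........#............
...........#............
..........###...........
......#########.........
.....###########........
....#############.......
...###############......
..#################.....
..#################.....
..##################....
.###################....
.###################....
..##################....
..##################....
..##################....
..#################.....
...################.....
....##############......
.....############.......
########################
..##....######..........
............#...........
............#...........
............#...........
.........................
.........................
...........###...........
..........#####..........
.........#######.........
......###########........
.....##############......
....################.....
....#################....
...##################....
...###################...
....#################....
.....################....
.....###############.....
.......############......
..........####.##........
.........................
.........................
.........................
.........................
('top',) [ 0.4449 -0.1653] 22.163136534025377
('side',) [ 0.4476 -0.1713] 7.945269607843137
('top', 'side') [ 0.4451 -0.1662] 41.72482290465206
```

```bash
python3 - <<'E'
from go import *
rel([.446,-.168,.06],down(-60))
E
```

```text
slide [100.3  54.4  36. ] rot [-0.26 -0.04 -0.06]
```

Call:
{"method": "move_arm", "body": {
  "commands": [
    {"rotation":[0,0,0],"slide":[10,30,20],"grip":44},
    {"rotation":[0,0,0],"slide":[40,54.4,36],"grip":44},
    {"rotation":[0,0,0],"slide":[80,54.4,36],"grip":44},
    {"rotation":[0,0,0],"slide":[100,54.4,36],"grip":44},
    {"rotation":[0,0,0],"slide":[100,54.4,36],"grip":44},
    {"rotation":[0,0,0],"slide":[100,54.4,36],"grip":44}
  ]
}}

```text
t: 11.88
tcp_pos: [0.4452, -0.1675, 0.0598]
tcp_rot: [-0.182, -0.683, -0.181, 0.684]
wrist_force: [0.3, -0.4, 0.8]
opening: 0.0441
```

```bash
python3 - <<'E'
from go import *
st()
s=env.snapshot("side")
S=env.read_state();R0=Ro.from_quat(S["tcp_rot"],scalar_first=True).as_matrix();T=S["tcp_pos"]
u0,v0,k=265,165,10
im=cv2.resize(s["pixels"][v0:v0+55,u0:u0+60,::-1],None,fx=k,fy=k,interpolation=cv2.INTER_CUBIC)
from fit import discpts
for sg,c in((1,(255,0,0)),(-1,(0,255,255))):
    o=T+sg*R0[:,1]*.022
    P=[o+a*R0[:,2]*.01+b*sg*R0[:,1]*.0135 for a,b in((1,0),(-1,0),(-1,1),(1,1))]
    q=np.array([((proj(s,X)+.5-[u0,v0])*k) for X in P]).astype(np.int32); cv2.polylines(im,[q],True,c,1)
for (x,y),c in(((.4449,-.1653),(0,255,0)),((.4476,-.1713),(255,0,255))):
  for P in discpts(np.array([x,y,.0035]),np.array([0,0,1.])):
    q=np.array([((proj(s,X)+.5-[u0,v0])*k) for X in P]).astype(np.int32); cv2.polylines(im,[cv2.convexHull(q)],True,c,1)
cv2.imwrite("pics/c12.png",im)
E
```

```text
t 11.88 tcp [ 0.4452 -0.1675  0.0598] F [ 0.3 -0.4  0.8] M [-0.06  0.05  0.05] op 44.1 
q [-0.043  0.399  0.37   2.127 -0.231  0.654 -0.567] 
x [-0.002 -0.001 -1.   ] y [ 0.496 -0.868 -0.   ] z [-0.868 -0.496  0.002]
```

View pics/c12.png

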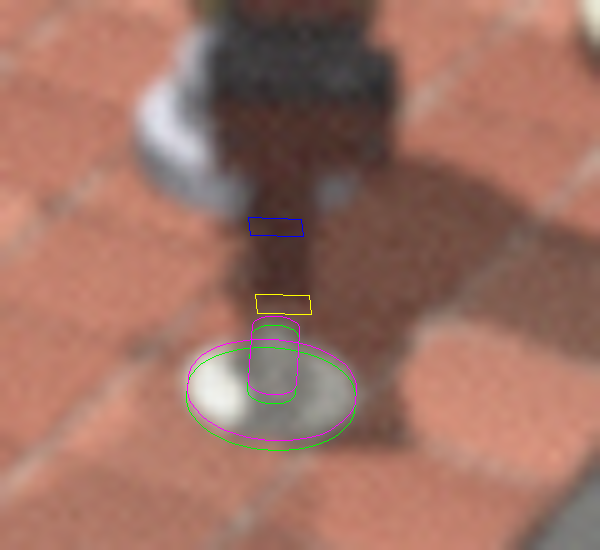

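Call:
{"method": "move_arm", "body": {
  "commands": [
    {"rotation":[0,0,0],"slide":[20,1,0],"grip":44},
    {"rotation":[0,0,0],"slide":[40,1,0],"grip":44},
    {"rotation":[0,0,0],"slide":[48.5,1,0],"grip":44},
    {"rotation":[0,0,0],"slide":[48.5,1,0],"grip":35},
    {"rotation":[0,0,0],"slide":[48.5,1,0],"grip":28},
    {"rotation":[0,0,0],"slide":[48.5,1,0],"grip":22},
    {"rotation":[0,0,0],"slide":[48.5,1,0],"grip":16},
    {"rotation":[0,0,0],"slide":[48.5,1,0],"grip":14},
    {"rotation":[0,0,0],"slide":[48.5,1,0],"grip":14}
  ],
  "grip_force": 5
}}

```text
t: 12.68
tcp_pos: [0.4473, -0.1684, 0.0134]
tcp_rot: [0.182, 0.684, 0.181, -0.683]
wrist_force: [-1.5, 0.9, 8.3]
opening: 0.018
```

```bash
python3 - <<'E'
from go import *
st()
E
```

```text
t 12.68 tcp [ 0.4473 -0.1684  0.0134] F [-1.5  0.9  8.3] M [0.4  0.55 0.02] op 18.0 
q [ 1.000e-03  4.860e-01  3.230e-01  2.147e+00 -2.890e-01  5.460e-01
 -5.140e-01] 
x [ 0.002 -0.001 -1.   ] y [ 0.496 -0.868  0.002] z [-0.868 -0.496 -0.001]
```

Call:
{"method": "move_arm", "body": {
  "commands": [
    {"rotation":[0,0,0],"slide":[-3,0,0],"grip":30},
    {"rotation":[0,0,0],"slide":[-3,0,0],"grip":40},
    {"rotation":[0,0,0],"slide":[-3,0,0],"grip":44},
    {"rotation":[-45,0,0],"slide":[-3,0,0],"grip":44},
    {"rotation":[-45,0,0],"slide":[-3,0,0],"grip":44},
    {"rotation":[-45,0,0],"slide":[-3,0,0],"grip":44},
    {"rotation":[-90,0,0],"slide":[-3,0,0],"grip":44},
    {"rotation":[-90,0,0],"slide":[-3,0,0],"grip":44},
    {"rotation":[-90,0,0],"slide":[-3,0,0],"grip":44},
    {"rotation":[-90,0,0],"slide":[-3,0,0],"grip":44},
    {"rotation":[-90,0,0],"slide":[-3,0,0],"grip":44},
    {"rotation":[-90,0,0],"slide":[-3,0,0],"grip":44},
    {"rotation":[-90,0,0],"slide":[-3,0,0],"grip":44},
    {"rotation":[-90,0,0],"slide":[-3,0,0],"grip":44},
    {"rotation":[-90,0,0],"slide":[-3,0,0],"grip":44},
    {"rotation":[-90,0,0],"slide":[-3,0,0],"grip":44},
    {"rotation":[-90,0,0],"slide":[-3,0,0],"grip":36},
    {"rotation":[-90,0,0],"slide":[-3,0,0],"grip":28},
    {"rotation":[-90,0,0],"slide":[-3,0,0],"grip":22}
  ]
}}

```text
t: 14.27
tcp_pos: [0.4473, -0.1685, 0.0164]
tcp_rot: [0.612, 0.356, 0.61, -0.356]
wrist_force: [0.2, 1.2, -0.6]
opening: 0.0273
```

```bash
python3 - <<'E'
from go import *
st()
E
```

```text
t 14.27 tcp [ 0.4473 -0.1685  0.0164] F [ 0.2  1.2 -0.6] M [-0.02  0.03  0.02] op 27.3 
q [ 0.337  0.466 -0.096  2.124  0.083  0.553  0.697] 
x [ 0.002 -0.001 -1.   ] y [0.87  0.494 0.001] z [ 0.494 -0.87   0.002]
```

Now close with gentle force, then firm.

Call:
{"method": "move_arm", "body": {
  "commands": [
    {"rotation":[0,0,0],"slide":[0,0,0],"grip":20},
    {"rotation":[0,0,0],"slide":[0,0,0],"grip":15},
    {"rotation":[0,0,0],"slide":[0,0,0],"grip":14},
    {"rotation":[0,0,0],"slide":[0,0,0],"grip":14},
    {"rotation":[0,0,0],"slide":[0,0,0],"grip":14}
  ]
}}

```text
t: 14.68
tcp_pos: [0.4472, -0.1685, 0.0163]
tcp_rot: [0.612, 0.356, 0.61, -0.356]
wrist_force: [-0.5, -0.6, 0.1]
opening: 0.0178
```

```bash
python3 - <<'E'
from go import *
st()
E
```

```text
t 14.68 tcp [ 0.4472 -0.1685  0.0163] F [-0.5 -0.6  0.1] M [-0.2   0.24  0.01] op 17.8 
q [ 0.336  0.466 -0.096  2.124  0.083  0.553  0.697] 
x [ 0.002 -0.001 -1.   ] y [0.87  0.494 0.001] z [ 0.494 -0.87   0.002]
```

```bash
cat > jar.py <<'E'
from h import *
def circ(c,r,n=72): return [np.array([c[0]+r*np.cos(t),c[1]+r*np.sin(t),c[2]]) for t in np.linspace(0,2*np.pi,n,endpoint=False)]
def over(dd,u0,v0,w,h,k,sets):
    im=cv2.resize(dd["pixels"][v0:v0+h,u0:u0+w,::-1],None,fx=k,fy=k,interpolation=cv2.INTER_CUBIC)
    for P,c in sets:
        q=np.round(np.array([((proj(dd,X)+.5-[u0,v0])*k) for X in P])*8).astype(np.int32); cv2.polylines(im,[q],True,c,1,shift=3)
    return im
E
python3 - <<'E'
from jar import *
d=np.load("top3.npy",allow_pickle=True).item();s=np.load("side3.npy",allow_pickle=True).item()
c=(.5547,.0226)
sets=[(circ((*c,.116),.037),(0,255,0)),(circ((*c,0.0),.066),(255,0,0)),(circ((*c,.06),.054),(0,255,255))]
a=over(d,204,158,44,46,9,sets); b=over(s,214,180,48,58,8,sets)
o=np.zeros((470,800,3),np.uint8);o[:a.shape[0],:a.shape[1]]=a;o[:b.shape[0],400:400+b.shape[1]]=b;cv2.imwrite("pics/jar1.png",o)
E
```

View pics/jar1.png

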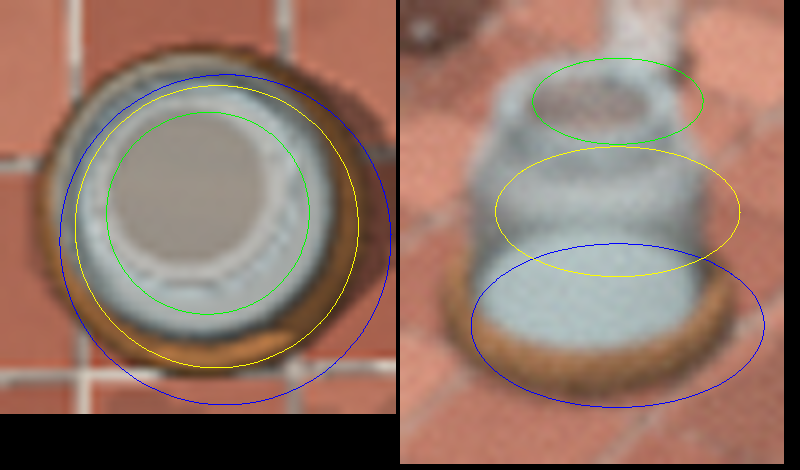

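```bash
python3 - <<'E'
from jar import *
from scipy.optimize import minimize
d=np.load("top3.npy",allow_pickle=True).item();s=np.load("side3.npy",allow_pickle=True).item()
def samp(dd,P):
    uv=np.array([proj(dd,X) for X in P]).astype(np.float32)
    return cv2.remap(cv2.GaussianBlur(dd["pixels"],(0,0),.7).astype(np.float32),uv[:,0][None],uv[:,1][None],cv2.INTER_LINEAR)[0]
def score(p,dd,z):
    x,y,r=p; a=samp(dd,circ((x,y,z),r-.0025)); b=samp(dd,circ((x,y,z),r+.0025)); return -np.abs((b-a).mean(1)).mean() if False else -((b-a).mean(1)).mean()
for n,dd in(("top",d),("side",s)):
    best=None
    for x0 in np.arange(.555,.572,.002):
        for y0 in np.arange(.022,.040,.002):
            for r0 in(.0265,.0285,.0305):
                v=score((x0,y0,r0),dd,.111)
                if best is None or v<best[0]: best=(v,(x0,y0,r0))
    r=minimize(score,best[1],args=(dd,.111),method="Nelder-Mead",options=dict(initial_simplex=[np.array(best[1])+e for e in((0,0,0),(.002,0,0),(0,.002,0),(0,0,.001))])); print(n,best,r.x.round(4),r.fun)
# base outer: brown vs; 
def bscore(p,dd):
    x,y=p; z=.0; 
    a=samp(dd,circ((x,y,z),.063)); b=samp(dd,circ((x,y,z),.069)); return -np.abs(b-a).mean()
c=(.5635,.030)
sets=[(circ((*c,.116),.037),(0,255,0)),(circ((*c,.111),.0338),(0,255,0)),(circ((*c,0.0),.066),(255,0,0)),(circ((*c,.06),.054),(0,255,255)),(circ((*c,.111),.0285),(0,0,255))]
a=over(d,204,158,44,46,9,sets); b=over(s,214,180,48,58,8,sets)
o=np.zeros((470,800,3),np.uint8);o[:a.shape[0],:a.shape[1]]=a;o[:b.shape[0],400:400+b.shape[1]]=b;cv2.imwrite("pics/jar2.png",o)
E
```

```text
top (np.float32(-17.506535), (np.float64(0.5650000000000001), np.float64(0.030000000000000006), 0.0285)) [0.5647 0.0298 0.0281] -17.78922462463379
side (np.float32(-11.191709), (np.float64(0.5690000000000001), np.float64(0.024), 0.0265)) [0.5694 0.0244 0.0265] -11.348076820373535
```

View pics/jar2.png

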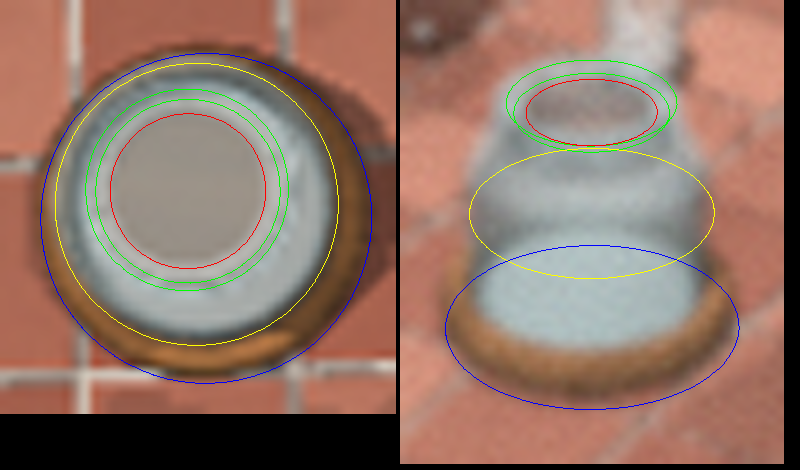

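```bash
python3 - <<'E'
from fit import *
from jar import over
s=env.snapshot("side");np.save("side4.npy",s,allow_pickle=True)
hs=cv2.cvtColor(s["pixels"],cv2.COLOR_RGB2HSV).astype(float)
ms=np.clip((85-hs[:,:,1])/40,0,1)[194:214,280:305]
for r in (ms>.5).astype(int): print("".join(".#"[v] for v in r))
D0=discpts(np.array([.4472,-.1685,.0035]),np.array([0,0,1.]))[0]
D1=discpts(np.array([.4490,-.1710,.0035]),np.array([0,0,1.]))[0]
im=over(s,275,185,38,35,15,[])
for D,c in((D0,(0,255,0)),(D1,(255,0,255))):
    q=np.array([((proj(s,X)+.5-[275,185])*15) for X in D]).astype(np.int32); cv2.polylines(im,[cv2.convexHull(q)],True,c,1)
cv2.imwrite("pics/c13.png",im)
E
```

```text
.........................
.........................
..........#####..........
.........######..........
.........######..........
......#.#######..........
....####.######.###......
...#################.....
...#################.....
...##################....
...##################....
...##################....
....################.....
......#############......
........##########.......
.........................
.........................
.........................
.........................
.........................
```

View pics/c13.png

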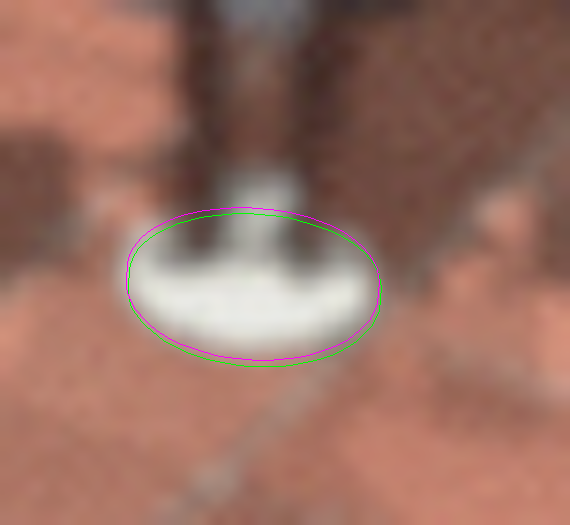

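Call:
{"method": "move_arm", "body": {
  "commands": [
    {"rotation":[0,0,0],"slide":[0,0,0],"grip":14},
    {"rotation":[0,0,0],"slide":[0,0,0],"grip":14},
    {"rotation":[0,0,0],"slide":[-10,0,0],"grip":14},
    {"rotation":[0,0,0],"slide":[-40,0,0],"grip":14},
    {"rotation":[0,0,0],"slide":[-80,0,0],"grip":14},
    {"rotation":[0,0,0],"slide":[-120,0,0],"grip":14},
    {"rotation":[0,0,0],"slide":[-160,0,0],"grip":14},
    {"rotation":[0,0,0],"slide":[-160,0,0],"grip":14}
  ],
  "grip_force": 25
}}

```text
t: 15.4
tcp_pos: [0.4508, -0.1692, 0.1842]
tcp_rot: [0.616, 0.357, 0.606, -0.355]
wrist_force: [0.2, -1.0, -1.0]
opening: 0.017
```

```bash
python3 - <<'E'
from go import *
st()
rel([.565,.029,.165],down(29.6))
E
```

```text
t 15.4 tcp [ 0.4508 -0.1692  0.1842] F [ 0.2 -1.  -1. ] M [-0.07 -0.08  0.01] op 17.0 
q [ 0.361  0.206 -0.118  1.986  0.031  0.938  0.744] 
x [ 0.013 -0.004 -1.   ] y [0.87  0.494 0.01 ] z [ 0.494 -0.87   0.01 ]
slide [  19.9  197.  -116.2] rot [-0.01  0.58 -0.55]
```

Call:
{"method": "move_arm", "body": {
  "commands": [
    {"rotation":[0,0.6,-0.6],"slide":[0,32,-19],"grip":14},
    {"rotation":[0,0.6,-0.6],"slide":[0,65,-38],"grip":14},
    {"rotation":[0,0.6,-0.6],"slide":[0,98,-58],"grip":14},
    {"rotation":[0,0.6,-0.6],"slide":[0,131,-77],"grip":14},
    {"rotation":[0,0.6,-0.6],"slide":[10,164,-97],"grip":14},
    {"rotation":[0,0.6,-0.6],"slide":[20,190,-112],"grip":14},
    {"rotation":[0,0.6,-0.6],"slide":[20,197,-116],"grip":14},
    {"rotation":[0,0.6,-0.6],"slide":[20,197,-116],"grip":14},
    {"rotation":[0,0.6,-0.6],"slide":[20,197,-116],"grip":14}
  ]
}}

```text
t: 16.15
tcp_pos: [0.5646, 0.0284, 0.1648]
tcp_rot: [0.611, 0.355, 0.612, -0.356]
wrist_force: [0.2, -0.5, -2.0]
opening: 0.0171
```

```bash
python3 - <<'E'
from go import *
from fit import discpts
st()
s=env.snapshot("side");np.save("side5.npy",s,allow_pickle=True)
S=env.read_state();R0=Ro.from_quat(S["tcp_rot"],scalar_first=True).as_matrix();T=S["tcp_pos"]
D=discpts(T+R0[:,0]*.0128,-R0[:,0])[0]
from jar import over,circ
im=over(s,214,165,48,50,12,[(circ((.565,.029,.116),.037),(0,255,255)),(circ((.565+.004,.029-.0037,.116),.037),(255,0,0))])
q=np.array([((proj(s,X)+.5-[214,165])*12) for X in D]).astype(np.int32); cv2.polylines(im,[cv2.convexHull(q)],True,(0,255,0),1)
cv2.imwrite("pics/c14.png",im)
E
```

```text
t 16.15 tcp [0.5646 0.0284 0.1648] F [ 0.2 -0.5 -2. ] M [-0.08  0.04  0.03] op 17.1 
q [ 0.028  0.38  -0.211  1.798  0.095  0.976  0.295] 
x [-0.002 -0.001 -1.   ] y [ 0.869  0.494 -0.002] z [ 0.494 -0.869 -0.   ]
```

View pics/c14.png

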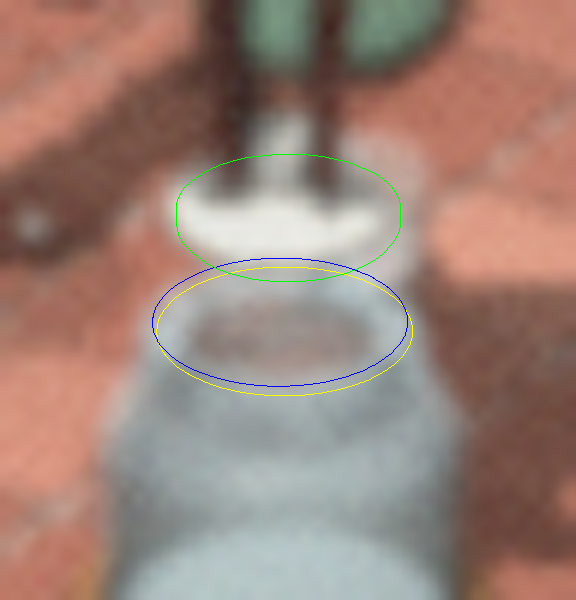

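Call:
{"method": "move_arm", "body": {
  "commands": [
    {"rotation":[0,0,0],"slide":[15,0.5,-1],"grip":14},
    {"rotation":[0,0,0],"slide":[28,0.5,-1],"grip":14},
    {"rotation":[0,0,0],"slide":[31,0.5,-1],"grip":14},
    {"rotation":[0,0,0],"slide":[33,0.5,-1],"grip":14},
    {"rotation":[0,0,0],"slide":[34,0.5,-1],"grip":14},
    {"rotation":[0,0,0],"slide":[34,0.5,-1],"grip":14}
  ]
}}

```text
t: 16.7
tcp_pos: [0.5647, 0.0277, 0.1317]
tcp_rot: [0.611, 0.356, 0.611, -0.357]
wrist_force: [0.4, 1.1, -1.6]
opening: 0.0173
```

```bash
python3 - <<'E'
from go import *
st()
s=env.snapshot("side");crop(s,"side15",214,165,262,215,12)
E
```

```text
t 16.7 tcp [0.5647 0.0277 0.1317] F [ 0.4  1.1 -1.6] M [-0.04  0.   -0.01] op 17.3 
q [ 0.024  0.417 -0.207  1.83   0.108  0.906  0.282] 
x [-0.001 -0.001 -1.   ] y [ 0.871  0.492 -0.001] z [ 0.492 -0.871  0.001]
```

View pics/side15.png

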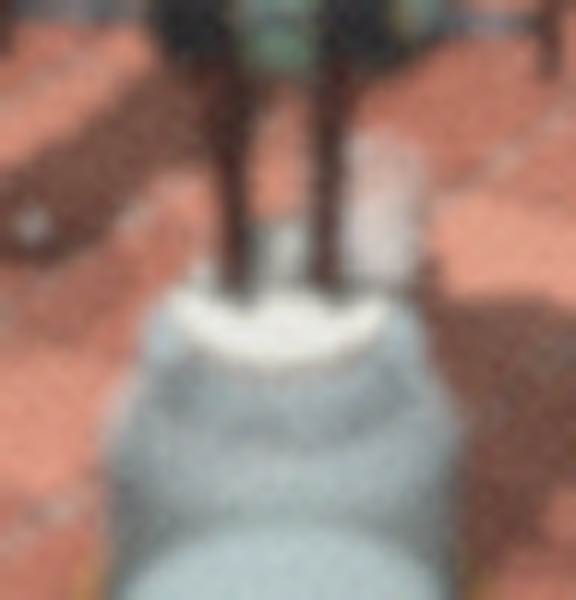

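Call:
{"method": "move_arm", "body": {
  "commands": [
    {"rotation":[0,0,0],"slide":[1,0.6,-1.1],"grip":14},
    {"rotation":[0,0,0],"slide":[2.5,0.6,-1.1],"grip":14},
    {"rotation":[0,0,0],"slide":[4,0.6,-1.1],"grip":14},
    {"rotation":[0,0,0],"slide":[4,0.6,-1.1],"grip":14}
  ]
}}

```text
t: 17.08
tcp_pos: [0.5646, 0.0292, 0.1276]
tcp_rot: [0.611, 0.356, 0.611, -0.357]
wrist_force: [0.3, 0.9, -1.2]
opening: 0.0173
```

```bash
python3 - <<'E'
from go import *
st()
E
```

```text
t 17.08 tcp [0.5646 0.0292 0.1276] F [ 0.3  0.9 -1.2] M [-0.04  0.   -0.01] op 17.3 
q [ 0.021  0.422 -0.207  1.834  0.109  0.897  0.279] 
x [-0.001 -0.001 -1.   ] y [ 0.87   0.492 -0.001] z [ 0.492 -0.87   0.001]
```

Call:
{"method": "move_arm", "body": {
  "commands": [
    {"rotation":[0,0,0],"slide":[1,0,0],"grip":14},
    {"rotation":[0,0,0],"slide":[2,0,0],"grip":14},
    {"rotation":[0,0,0],"slide":[2,0,0],"grip":14}
  ]
}}

```text
t: 17.33
tcp_pos: [0.5647, 0.0293, 0.1273]
tcp_rot: [0.611, 0.356, 0.611, -0.357]
wrist_force: [-5.7, -0.6, 13.6]
opening: 0.0174
```

```bash
python3 - <<'E'
from go import *
st()
s=env.snapshot("side");crop(s,"side16",214,165,262,215,12)
E
```

```text
t 17.33 tcp [0.5647 0.0293 0.1273] F [-5.7 -0.6 13.6] M [-0.27  1.36  0.06] op 17.4 
q [ 0.021  0.422 -0.207  1.834  0.11   0.896  0.278] 
x [-0.    -0.002 -1.   ] y [ 0.87   0.492 -0.001] z [ 0.492 -0.87   0.001]
```

View pics/side16.png

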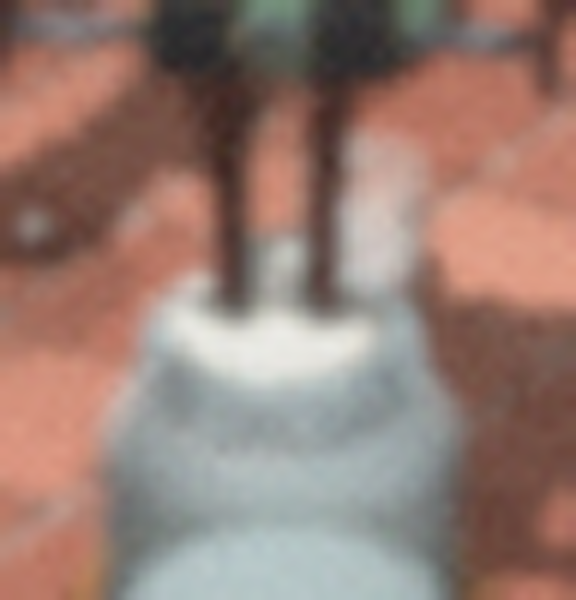

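Call:
{"method": "move_arm", "body": {
  "commands": [
    {"rotation":[0,0,0],"slide":[-1,-0.5,0],"grip":20},
    {"rotation":[0,0,0],"slide":[-1,-0.5,0],"grip":24},
    {"rotation":[0,0,0],"slide":[-1,-0.5,0],"grip":30},
    {"rotation":[0,0,0],"slide":[-1,-0.5,0],"grip":34},
    {"rotation":[0,0,0],"slide":[-15,0,0],"grip":40},
    {"rotation":[0,0,0],"slide":[-50,0,0],"grip":44},
    {"rotation":[0,0,0],"slide":[-90,0,0],"grip":44},
    {"rotation":[0,0,0],"slide":[-90,0,0],"grip":44}
  ]
}}

```text
t: 18.05
tcp_pos: [0.5683, 0.0301, 0.2242]
tcp_rot: [0.614, 0.358, 0.608, -0.355]
wrist_force: [1.1, -0.5, -0.2]
opening: 0.0441
```

```bash
python3 - <<'E'
from go import *
st()
s=env.snapshot("side");crop(s,"side17",214,165,262,215,12);np.save("side6.npy",s,allow_pickle=True)
E
```

```text
t 18.05 tcp [0.5683 0.0301 0.2242] F [ 1.1 -0.5 -0.2] M [-0.02 -0.1  -0.02] op 44.1 
q [ 0.031  0.32  -0.216  1.731  0.079  1.089  0.305] 
x [ 0.01 -0.   -1.  ] y [0.87  0.492 0.009] z [ 0.492 -0.87   0.005]
```

View pics/side17.png

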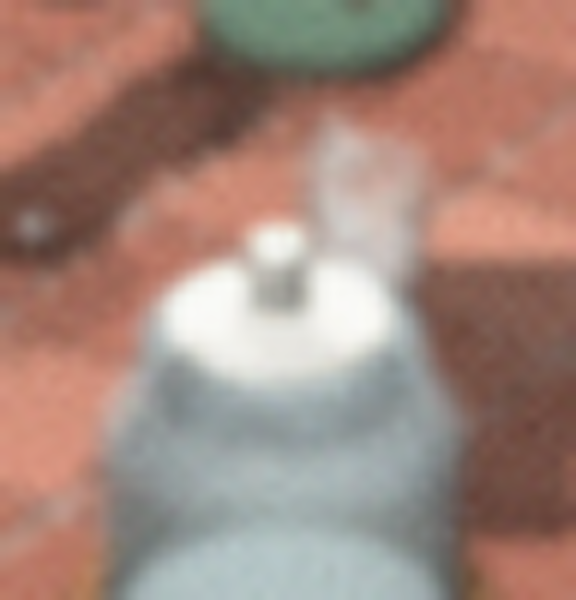

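```bash
python3 - <<'E'
from jar import *
from scipy.optimize import minimize
from go import rel,down
d=env.snapshot("top")
def samp(dd,P):
    uv=np.array([proj(dd,X) for X in P]).astype(np.float32)
    return cv2.remap(cv2.GaussianBlur(dd["pixels"],(0,0),.7).astype(np.float32),uv[:,0][None],uv[:,1][None],cv2.INTER_LINEAR)[0]
def score(p):
    a=samp(d,circ((*p,.022),.0485-.004)); b=samp(d,circ((*p,.022),.0485+.004)); return -(a-b)[:,2].mean()
best=min(((score((x,y)),x,y) for x in np.arange(.52,.555,.002) for y in np.arange(-.345,-.315,.002)))
r=minimize(score,best[1:],method="Nelder-Mead",options=dict(initial_simplex=[best[1:],(best[1]+.002,best[2]),(best[1],best[2]+.002)])); print(best,r.x)
c=tuple(r.x)
im=over(d,300,155,50,50,10,[(circ((*c,.022),.0485),(0,255,0)),(circ((*c,.05),.033),(255,0,0)),(circ((*c,.05),.028),(0,0,255))]);cv2.imwrite("pics/ring2.png",im)
print(ray(d,577*.64,258*.64,.1))
crop(d,"topj",200,155,255,205,10)
rel([c[0],c[1],.12],down(10))
E
```

```text
(np.float32(-85.43305), np.float64(0.536), np.float64(-0.32899999999999996)) [ 0.53663071 -0.3292717 ]
[ 0.59538316 -0.45306394  0.1       ]
slide [  99.1 -202.2  297.7] rot [19.49  0.14 -0.17]
```

View pics/ring2.png

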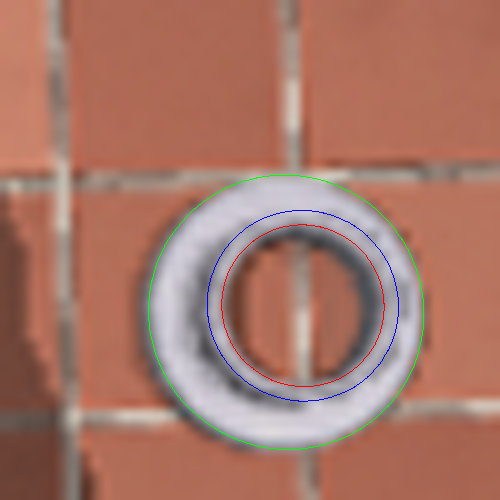

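View pics/topj.png

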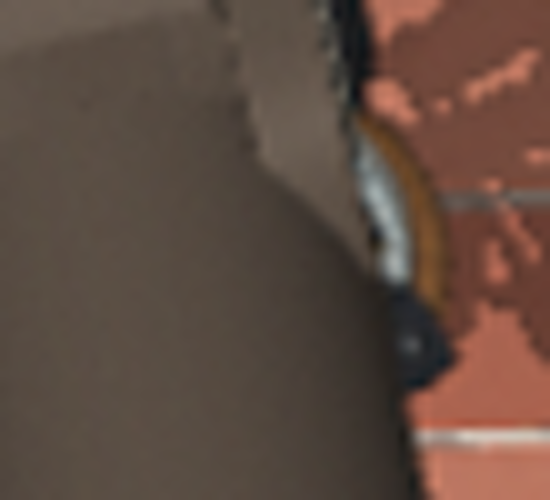

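```bash
python3 - <<'E'
from go import *
rel([.5366,-.3293,.12],down(5))
E
```

```text
slide [  99.1 -202.2  297.7] rot [24.49  0.13 -0.17]
```

Call:
{"method": "move_arm", "body": {
  "commands": [
    {"rotation":[6,0,0],"slide":[0,-22,33],"grip":60},
    {"rotation":[12,0,0],"slide":[0,-45,66],"grip":87},
    {"rotation":[24.5,0,-0.2],"slide":[0,-68,100],"grip":87},
    {"rotation":[24.5,0,-0.2],"slide":[0,-90,133],"grip":87},
    {"rotation":[24.5,0,-0.2],"slide":[0,-112,166],"grip":87},
    {"rotation":[24.5,0,-0.2],"slide":[20,-135,200],"grip":87},
    {"rotation":[24.5,0,-0.2],"slide":[45,-158,233],"grip":87},
    {"rotation":[24.5,0,-0.2],"slide":[70,-180,266],"grip":87},
    {"rotation":[24.5,0,-0.2],"slide":[99,-202,298],"grip":87},
    {"rotation":[24.5,0,-0.2],"slide":[99,-202,298],"grip":87},
    {"rotation":[24.5,0,-0.2],"slide":[99,-202,298],"grip":87},
    {"rotation":[24.5,0,-0.2],"slide":[99,-202,298],"grip":87}
  ]
}}

```text
t: 19.15
tcp_pos: [0.5351, -0.3297, 0.1175]
tcp_rot: [0.52, 0.477, 0.522, -0.479]
wrist_force: [0.4, 0.7, 0.3]
opening: 0.0871
```

```bash
python3 - <<'E'
from go import *
st()
rel([.5366,-.3293,.031],down(5))
d=env.snapshot("top");np.save("top4.npy",d,allow_pickle=True)
crop(d,"top18",190,150,300,220,7)
E
```

```text
t 19.15 tcp [ 0.5351 -0.3297  0.1175] F [0.4 0.7 0.3] M [0.02 0.05 0.  ] op 87.1 
q [ 0.475  0.52  -0.002  1.692  0.004  0.933  0.556] 
x [-0.004 -0.    -1.   ] y [ 0.996  0.085 -0.004] z [ 0.085 -0.996  0.   ]
slide [86.5  1.8 -0.3] rot [-0.15  0.    0.22]
```

View pics/top18.png

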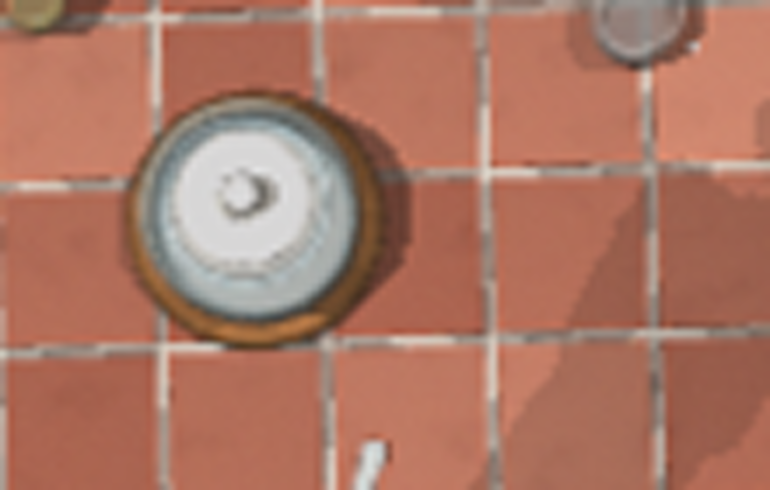

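Disc seated well, centred. Now down onto the ring, gentle first grip.

Call:
{"method": "move_arm", "body": {
  "commands": [
    {"rotation":[0,0,0],"slide":[35,1.8,0],"grip":87},
    {"rotation":[0,0,0],"slide":[65,1.8,0],"grip":87},
    {"rotation":[0,0,0],"slide":[86,1.8,0],"grip":87},
    {"rotation":[0,0,0],"slide":[86,1.8,0],"grip":87},
    {"rotation":[0,0,0],"slide":[86,1.8,0],"grip":80},
    {"rotation":[0,0,0],"slide":[86,1.8,0],"grip":74},
    {"rotation":[0,0,0],"slide":[86,1.8,0],"grip":68},
    {"rotation":[0,0,0],"slide":[86,1.8,0],"grip":64},
    {"rotation":[0,0,0],"slide":[86,1.8,0],"grip":62},
    {"rotation":[0,0,0],"slide":[86,1.8,0],"grip":62}
  ],
  "grip_force": 5
}}

```text
t: 20.03
tcp_pos: [0.5389, -0.3287, 0.0347]
tcp_rot: [0.522, 0.478, 0.521, -0.478]
wrist_force: [-2.3, 1.2, 7.7]
opening: 0.0659
```

```bash
python3 - <<'E'
from go import *
st()
rel([.5366,-.3293,.031],down(65))
E
```

```text
t 20.03 tcp [ 0.5389 -0.3287  0.0347] F [-2.3  1.2  7.7] M [ 0.17  0.54 -0.  ] op 65.9 
q [ 0.474  0.625 -0.005  1.741  0.006  0.775  0.552] 
x [ 0.    -0.002 -1.   ] y [0.996 0.087 0.   ] z [ 0.087 -0.996  0.002]
slide [ 3.7 -2.4  0.4] rot [-6.003e+01  9.000e-02  4.000e-02]
```

Call:
{"method": "move_arm", "body": {
  "commands": [
    {"rotation":[0,0,0],"slide":[-1.5,0,0],"grip":75},
    {"rotation":[0,0,0],"slide":[-1.5,0,0],"grip":82},
    {"rotation":[-30,0,0],"slide":[-1.5,-1,0],"grip":87},
    {"rotation":[-60,0,0],"slide":[-1.5,-1,0],"grip":87},
    {"rotation":[-60,0,0],"slide":[-1.5,-1,0],"grip":87},
    {"rotation":[-60,0,0],"slide":[-1.5,-1,0],"grip":87},
    {"rotation":[-60,0,0],"slide":[-1.5,-1,0],"grip":87},
    {"rotation":[-60,0,0],"slide":[-1.5,-1,0],"grip":87},
    {"rotation":[-60,0,0],"slide":[-1.5,-1,0],"grip":87},
    {"rotation":[-60,0,0],"slide":[-1.5,-1,0],"grip":87},
    {"rotation":[-60,0,0],"slide":[-1.5,-1,0],"grip":87},
    {"rotation":[-60,0,0],"slide":[-1.5,-1,0],"grip":80},
    {"rotation":[-60,0,0],"slide":[-1.5,-1,0],"grip":74},
    {"rotation":[-60,0,0],"slide":[-1.5,-1,0],"grip":68},
    {"rotation":[-60,0,0],"slide":[-1.5,-1,0],"grip":62},
    {"rotation":[-60,0,0],"slide":[-1.5,-1,0],"grip":62}
  ]
}}

```text
t: 21.37
tcp_pos: [0.538, -0.3289, 0.0364]
tcp_rot: [0.691, 0.153, 0.69, -0.154]
wrist_force: [-0.1, -0.1, 0.2]
opening: 0.0659
```

```bash
python3 - <<'E'
from go import *
st()
s=env.snapshot("side");crop(s,"side19",260,150,320,210,9)
E
```

```text
t 21.37 tcp [ 0.538  -0.3289  0.0364] F [-0.1 -0.1  0.2] M [-0.1   0.03 -0.06] op 65.9 
q [ 0.664  0.64  -0.273  1.728  0.227  0.804  1.417] 
x [ 0.001 -0.002 -1.   ] y [ 0.424  0.906 -0.002] z [ 0.906 -0.424  0.001]
```

View pics/side19.png

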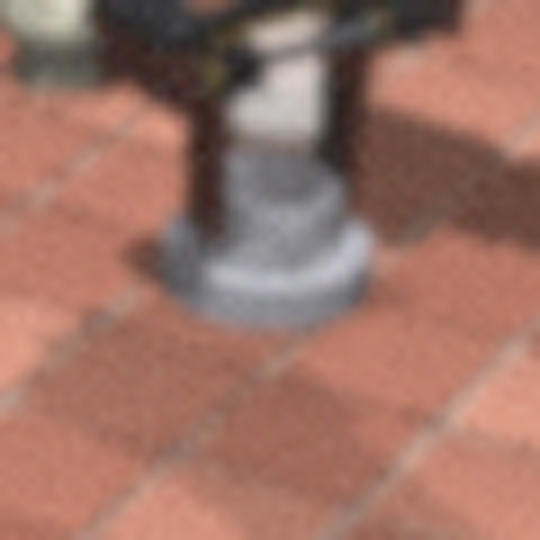

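Call:
{"method": "move_arm", "body": {
  "commands": [
    {"rotation":[0,0,0],"slide":[0,0,0],"grip":60},
    {"rotation":[0,0,0],"slide":[0,0,0],"grip":60},
    {"rotation":[0,0,0],"slide":[-8,0,0],"grip":60},
    {"rotation":[0,0,0],"slide":[-40,0,0],"grip":60},
    {"rotation":[0,0,0],"slide":[-80,0,0],"grip":60},
    {"rotation":[0,0,0],"slide":[-120,0,0],"grip":60},
    {"rotation":[0,0,0],"slide":[-160,0,0],"grip":60},
    {"rotation":[0,0,0],"slide":[-180,0,0],"grip":60},
    {"rotation":[0,0,0],"slide":[-180,0,0],"grip":60}
  ],
  "grip_force": 30
}}

```text
t: 22.17
tcp_pos: [0.5404, -0.3294, 0.223]
tcp_rot: [0.694, 0.152, 0.687, -0.155]
wrist_force: [0.3, -0.4, -1.3]
opening: 0.0656
```

```bash
python3 - <<'E'
from go import *
from kin import ik
st()
rel([.5647,.0295,.20],down(125))
q=env.read_state()["joint_positions"]
for p,az in(((.55,-.15,.21),95),((.5647,.0295,.2),125),((.5647,.0295,.14),125),((.5647,.0295,.14),30),((.5647,.0295,.14),-70)):
    e,q=ik(np.array(p),down(az),[q],w=.003); print(az,round(e,3),q.round(2))
E
```

```text
t 22.17 tcp [ 0.5404 -0.3294  0.223 ] F [ 0.3 -0.4 -1.3] M [-0.02 -0.04  0.02] op 65.6 
q [ 0.695  0.44  -0.315  1.569  0.148  1.146  1.481] 
x [ 0.009 -0.006 -1.   ] y [ 0.424  0.906 -0.002] z [ 0.906 -0.424  0.011]
slide [  20.9  335.4 -130.3] rot [-60.06   0.48   0.43]
95 0.0 [ 0.57  0.36 -0.48  1.76  0.19  1.07  1.68]
125 0.0 [ 0.37  0.39 -0.64  1.78  0.26  1.06  1.82]
125 0.0 [ 0.34  0.45 -0.61  1.85  0.32  0.94  1.77]
30 0.0 [ 0.07  0.4  -0.26  1.84  0.13  0.91  0.28]
-70 0.0 [-0.22  0.39  0.12  1.84 -0.06  0.91 -1.3 ]
```

Call:
{"method": "move_arm", "body": {
  "commands": [
    {"rotation":[-6,0,0],"slide":[0,37,-14],"grip":60},
    {"rotation":[-12,0,0],"slide":[0,74,-29],"grip":60},
    {"rotation":[-18,0,0],"slide":[0,111,-43],"grip":60},
    {"rotation":[-24,0,0],"slide":[0,148,-58],"grip":60},
    {"rotation":[-30,0,0],"slide":[0,185,-72],"grip":60},
    {"rotation":[-36,0,0],"slide":[0,222,-86],"grip":60},
    {"rotation":[-42,0,0],"slide":[0,259,-101],"grip":60},
    {"rotation":[-48,0,0],"slide":[5,296,-115],"grip":60},
    {"rotation":[-54,0.4,0.4],"slide":[10,326,-127],"grip":60},
    {"rotation":[-60,0.5,0.4],"slide":[15,335.4,-130.3],"grip":60},
    {"rotation":[-60,0.5,0.4],"slide":[15,335.4,-130.3],"grip":60},
    {"rotation":[-60,0.5,0.4],"slide":[15,335.4,-130.3],"grip":60},
    {"rotation":[-60,0.5,0.4],"slide":[15,335.4,-130.3],"grip":60}
  ]
}}

```text
t: 23.25
tcp_pos: [0.5644, 0.0277, 0.2054]
tcp_rot: [0.674, -0.211, 0.676, 0.21]
wrist_force: [-0.5, -0.3, -1.9]
opening: 0.0654
```

```bash
python3 - <<'E'
from go import *
st()
s=env.snapshot("side");crop(s,"side20",205,145,270,215,8)
rel([.5647,.0295,.155],down(125))
E
```

```text
t 23.25 tcp [0.5644 0.0277 0.2054] F [-0.5 -0.3 -1.9] M [ 0.03 -0.   -0.02] op 65.4 
q [ 0.358  0.401 -0.646  1.732  0.268  1.099  1.802] 
x [-0.001 -0.001 -1.   ] y [-0.568  0.823 -0.   ] z [ 0.823  0.568 -0.002]
slide [50.7  1.7  1.4] rot [-0.37 -0.08  0.05]
```

View pics/side20.png

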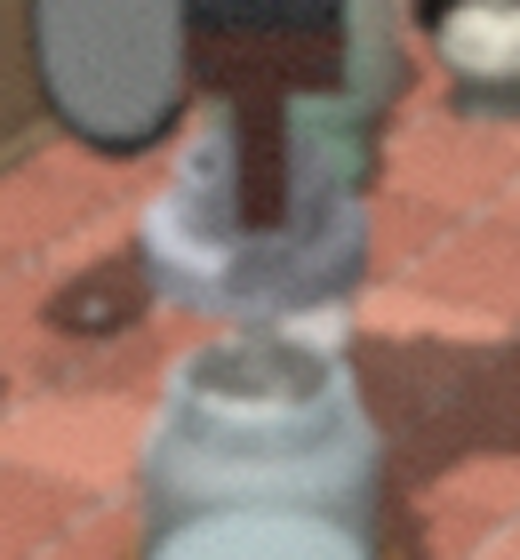

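Call:
{"method": "move_arm", "body": {
  "commands": [
    {"rotation":[0,0,0],"slide":[20,1.7,1.4],"grip":60},
    {"rotation":[0,0,0],"slide":[40,1.7,1.4],"grip":60},
    {"rotation":[0,0,0],"slide":[50,1.7,1.4],"grip":60},
    {"rotation":[0,0,0],"slide":[52,1.7,1.4],"grip":60},
    {"rotation":[0,0,0],"slide":[54,1.7,1.4],"grip":60},
    {"rotation":[0,0,0],"slide":[54,1.7,1.4],"grip":60}
  ]
}}

```text
t: 23.8
tcp_pos: [0.5651, 0.0291, 0.1522]
tcp_rot: [0.675, -0.211, 0.675, 0.21]
wrist_force: [0.3, -0.6, -1.8]
opening: 0.0657
```

```bash
python3 - <<'E'
from go import *
st()
E
```

```text
t 23.8 tcp [0.5651 0.0291 0.1522] F [ 0.3 -0.6 -1.8] M [0.03 0.02 0.01] op 65.7 
q [ 0.335  0.458 -0.625  1.79   0.315  0.996  1.759] 
x [-0.    -0.001 -1.   ] y [-0.567  0.824 -0.001] z [ 0.824  0.567 -0.001]
```

Call:
{"method": "move_arm", "body": {
  "commands": [
    {"rotation":[0,0,0],"slide":[1,0,0],"grip":60},
    {"rotation":[0,0,0],"slide":[2,0,0],"grip":60},
    {"rotation":[0,0,0],"slide":[3,0,0],"grip":60},
    {"rotation":[0,0,0],"slide":[4,0,0],"grip":60},
    {"rotation":[0,0,0],"slide":[5,0,0],"grip":60}
  ]
}}

```text
t: 24.22
tcp_pos: [0.5649, 0.0292, 0.1473]
tcp_rot: [0.675, -0.211, 0.675, 0.21]
wrist_force: [-1.3, 0.3, -0.7]
opening: 0.0657
```

Call:
{"method": "move_arm", "body": {
  "commands": [
    {"rotation":[0,0,0],"slide":[1,0,0],"grip":60},
    {"rotation":[0,0,0],"slide":[2,0,0],"grip":60},
    {"rotation":[0,0,0],"slide":[3,0,0],"grip":60}
  ]
}}

```text
t: 24.47
tcp_pos: [0.5648, 0.0292, 0.1441]
tcp_rot: [0.675, -0.211, 0.676, 0.21]
wrist_force: [-0.3, 0.2, -0.5]
opening: 0.0658
```

Call:
{"method": "move_arm", "body": {
  "commands": [
    {"rotation":[0,0,0],"slide":[1,0,0],"grip":60},
    {"rotation":[0,0,0],"slide":[2,0,0],"grip":60},
    {"rotation":[0,0,0],"slide":[3,0,0],"grip":60}
  ]
}}

```text
t: 24.72
tcp_pos: [0.5648, 0.0292, 0.141]
tcp_rot: [0.675, -0.211, 0.676, 0.21]
wrist_force: [-1.0, 0.4, 6.3]
opening: 0.0657
```

Call:
{"method": "move_arm", "body": {
  "commands": [
    {"rotation":[6,0,0],"slide":[0.6,0,0],"grip":60},
    {"rotation":[12,0,0],"slide":[1.0,0,0],"grip":60},
    {"rotation":[18,0,0],"slide":[1.5,0,0],"grip":60},
    {"rotation":[24,0,0],"slide":[1.9,0,0],"grip":60},
    {"rotation":[30,0,0],"slide":[2.4,0,0],"grip":60}
  ]
}}

```text
t: 25.13
tcp_pos: [0.5645, 0.029, 0.1388]
tcp_rot: [0.706, -0.027, 0.707, 0.026]
wrist_force: [-1.8, -1.3, 2.8]
opening: 0.0656
```

```bash
python3 - <<'E'
from go import *
st()
E
```

```text
t 25.13 tcp [0.5645 0.029  0.1388] F [-1.8 -1.3  2.8] M [-0.28  0.6   0.29] op 65.6 
q [ 0.242  0.447 -0.498  1.809  0.259  0.952  1.278] 
x [-0.001 -0.002 -1.   ] y [-0.075  0.997 -0.002] z [ 0.997  0.075 -0.001]
```

Call:
{"method": "move_arm", "body": {
  "commands": [
    {"rotation":[6,0,0],"slide":[0.5,0,0],"grip":60},
    {"rotation":[12,0,0],"slide":[1.0,0,0],"grip":60},
    {"rotation":[18,0,0],"slide":[1.4,0,0],"grip":60},
    {"rotation":[24,0,0],"slide":[1.8,0,0],"grip":60},
    {"rotation":[28,0,0],"slide":[2.1,0,0],"grip":60}
  ]
}}

```text
t: 25.55
tcp_pos: [0.5643, 0.0291, 0.1369]
tcp_rot: [0.691, 0.146, 0.692, -0.148]
wrist_force: [-1.5, -0.3, -0.2]
opening: 0.0653
```

```bash
python3 - <<'E'
from go import *
st()
E
```

```text
t 25.55 tcp [0.5643 0.0291 0.1369] F [-1.5 -0.3 -0.2] M [0.04 0.52 0.06] op 65.3 
q [ 0.159  0.431 -0.387  1.816  0.2    0.934  0.835] 
x [-0.001 -0.002 -1.   ] y [ 0.407  0.914 -0.003] z [ 0.914 -0.407 -0.   ]
```

Call:
{"method": "move_arm", "body": {
  "commands": [
    {"rotation":[5,0,0],"slide":[0.6,0,0],"grip":60},
    {"rotation":[10,0,0],"slide":[0.9,0,0],"grip":60},
    {"rotation":[15,0,0],"slide":[1.2,0,0],"grip":60}
  ]
}}

```text
t: 25.8
tcp_pos: [0.5644, 0.0298, 0.1363]
tcp_rot: [0.666, 0.236, 0.666, -0.238]
wrist_force: [-2.9, 1.8, 6.7]
opening: 0.0659
```

```bash
python3 - <<'E'
from go import *
st()
s=env.snapshot("side");crop(s,"side21",205,145,270,215,8)
E
```

```text
t 25.8 tcp [0.5644 0.0298 0.1363] F [-2.9  1.8  6.7] M [0.33 0.61 0.14] op 65.9 
q [ 0.113  0.424 -0.329  1.82   0.169  0.926  0.596] 
x [-0.001 -0.002 -1.   ] y [ 0.632  0.775 -0.002] z [ 0.775 -0.632  0.001]
```

View pics/side21.png

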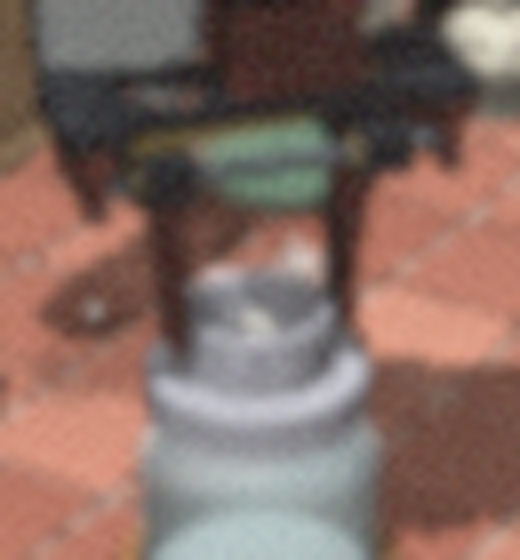

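Call:
{"method": "move_arm", "body": {
  "commands": [
    {"rotation":[5,0,0],"slide":[0,0,0],"grip":60},
    {"rotation":[10,0,0],"slide":[0,0,0],"grip":60},
    {"rotation":[10,0,0],"slide":[0,0,0],"grip":60}
  ]
}}

```text
t: 26.1
tcp_pos: [0.5646, 0.03, 0.1363]
tcp_rot: [0.642, 0.297, 0.641, -0.298]
wrist_force: [-0.0, 1.2, -1.2]
opening: 0.066
```

```bash
python3 - <<'E'
from go import *
st()
E
```

```text
t 26.1 tcp [0.5646 0.03   0.1363] F [-0.   1.2 -1.2] M [ 0.06  0.11 -0.05] op 66.0 
q [ 0.082  0.419 -0.288  1.822  0.148  0.922  0.431] 
x [-0.    -0.002 -1.   ] y [ 0.763  0.647 -0.001] z [ 0.647 -0.763  0.001]
```

Call:
{"method": "move_arm", "body": {
  "commands": [
    {"rotation":[6,0,0],"slide":[0.3,0,0],"grip":60},
    {"rotation":[12,0,0],"slide":[0.3,0,0],"grip":60},
    {"rotation":[18,0,0],"slide":[0.3,0,0],"grip":60}
  ]
}}

```text
t: 26.35
tcp_pos: [0.5638, 0.0298, 0.1363]
tcp_rot: [0.587, 0.393, 0.587, -0.395]
wrist_force: [-8.7, -0.8, 5.8]
opening: 0.0657
```

```bash
python3 - <<'E'
from go import *
st()
E
```

```text
t 26.35 tcp [0.5638 0.0298 0.1363] F [-8.7 -0.8  5.8] M [-0.18  1.6   1.12] op 65.7 
q [ 0.029  0.412 -0.219  1.826  0.113  0.917  0.149] 
x [-0.002 -0.003 -1.   ] y [ 0.925  0.38  -0.003] z [ 0.38  -0.925  0.002]
```

Call:
{"method": "move_arm", "body": {
  "commands": [
    {"rotation":[0,0,0],"slide":[0,0,0],"grip":60},
    {"rotation":[5,0,0],"slide":[0,0,0],"grip":60},
    {"rotation":[9,0,0],"slide":[0,0,0],"grip":60},
    {"rotation":[12,0,0],"slide":[0,0,0],"grip":60}
  ],
  "grip_force": 45
}}

```text
t: 26.68
tcp_pos: [0.5634, 0.0283, 0.1364]
tcp_rot: [0.546, 0.448, 0.544, -0.453]
wrist_force: [-3.7, -8.8, 3.4]
opening: 0.0659
```

```bash
python3 - <<'E'
from go import *
st()
E
```

```text
t 26.68 tcp [0.5634 0.0283 0.1364] F [-3.7 -8.8  3.4] M [-2.24  0.48  2.55] op 65.9 
q [-0.006  0.408 -0.173  1.829  0.094  0.915 -0.034] 
x [-0.002 -0.007 -1.   ] y [ 0.982  0.187 -0.003] z [ 0.187 -0.982  0.006]
```

Call:
{"method": "move_arm", "body": {
  "commands": [
    {"rotation":[0,0,0],"slide":[0,0,0],"grip":68},
    {"rotation":[0,0,0],"slide":[0,0,0],"grip":76},
    {"rotation":[0,0,0],"slide":[0,0,0],"grip":84},
    {"rotation":[0,0,0],"slide":[0,0,0],"grip":87},
    {"rotation":[0,0,0],"slide":[-20,0,0],"grip":87},
    {"rotation":[0,0,0],"slide":[-55,0,0],"grip":87},
    {"rotation":[0,0,0],"slide":[-90,0,0],"grip":87},
    {"rotation":[0,0,0],"slide":[-90,0,0],"grip":87}
  ]
}}

```text
t: 27.35
tcp_pos: [0.567, 0.0296, 0.2331]
tcp_rot: [0.548, 0.451, 0.542, -0.45]
wrist_force: [0.5, -0.6, 0.1]
opening: 0.0868
```

```bash
python3 - <<'E'
from go import *
from jar import over,circ
st()
s=env.snapshot("side")
# side bias: shift jar by (+.004,-.0037) apparent
c=(.5645+.003,.0293-.003)
im=over(s,205,145,65,70,8,[(circ((*c,.116-.016+.022),.0485),(0,255,0)),(circ((*c,.100),.0485),(0,255,0)),(circ((*c,.150),.033),(255,0,0))])
im0=over(s,205,145,65,70,8,[])
o=np.zeros((560,800,3),np.uint8)
o=np.hstack([im0,im]); o=cv2.resize(o,(800,int(560*800/o.shape[1])));cv2.imwrite("pics/side22.png",o)
E
```

```text
t 27.35 tcp [0.567  0.0296 0.2331] F [ 0.5 -0.6  0.1] M [-0.04 -0.02  0.02] op 86.8 
q [ 1.000e-03  3.090e-01 -1.800e-01  1.722e+00  6.800e-02  1.109e+00
 -1.100e-02] 
x [ 0.008 -0.005 -1.   ] y [0.982 0.189 0.007] z [ 0.189 -0.982  0.007]
```

View pics/side22.png

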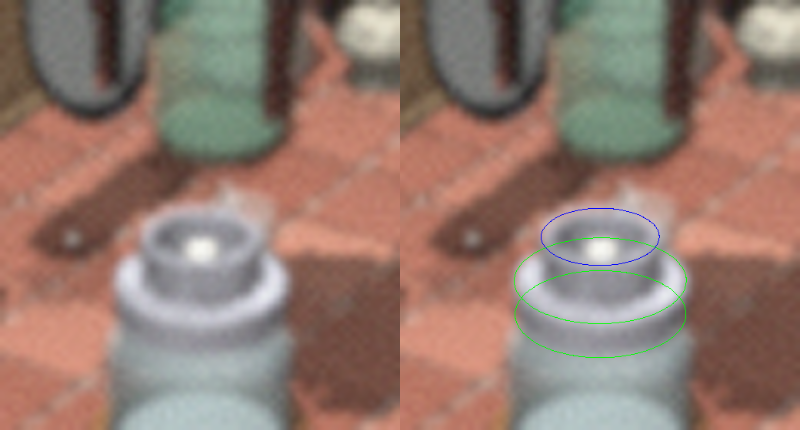

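```bash
python3 - <<'E'
from go import *
rel([.5645,.0293,.1375],down(11))
E
```

```text
slide [92.6 -1.7 -0.8] rot [-0.13  0.37 -0.21]
```

Call:
{"method": "move_arm", "body": {
  "commands": [
    {"rotation":[0,0.4,-0.4],"slide":[40,-1.7,-0.8],"grip":87},
    {"rotation":[0,0.4,-0.4],"slide":[75,-1.7,-0.8],"grip":87},
    {"rotation":[0,0.4,-0.4],"slide":[92.5,-1.7,-0.8],"grip":87},
    {"rotation":[0,0.4,-0.4],"slide":[92.5,-1.7,-0.8],"grip":80},
    {"rotation":[0,0.4,-0.4],"slide":[92.5,-1.7,-0.8],"grip":74},
    {"rotation":[0,0.4,-0.4],"slide":[92.5,-1.7,-0.8],"grip":68},
    {"rotation":[0,0.4,-0.4],"slide":[92.5,-1.7,-0.8],"grip":60},
    {"rotation":[0,0.4,-0.4],"slide":[92.5,-1.7,-0.8],"grip":60}
  ],
  "grip_force": 10
}}

```text
t: 28.07
tcp_pos: [0.5632, 0.0291, 0.1382]
tcp_rot: [0.544, 0.449, 0.547, -0.452]
wrist_force: [-4.0, 0.1, -2.4]
opening: 0.0664
```

```bash
python3 - <<'E'
from go import *
st()
E
```

```text
t 28.07 tcp [0.5632 0.0291 0.1382] F [-4.   0.1 -2.4] M [-0.22  1.19  0.04] op 66.4 
q [-0.002  0.407 -0.175  1.825  0.086  0.922 -0.026] 
x [-0.006 -0.001 -1.   ] y [ 0.982  0.189 -0.006] z [ 0.189 -0.982 -0.001]
```

Call:
{"method": "move_arm", "body": {
  "commands": [
    {"rotation":[0,0,0],"slide":[0,0,0],"grip":60},
    {"rotation":[0,0,0],"slide":[0,0,0],"grip":60},
    {"rotation":[4,0,0],"slide":[0,0,0],"grip":60},
    {"rotation":[8,0,0],"slide":[0,0,0],"grip":60}
  ],
  "grip_force": 45
}}

```text
t: 28.4
tcp_pos: [0.5632, 0.0285, 0.1386]
tcp_rot: [0.512, 0.485, 0.514, -0.489]
wrist_force: [-0.8, -7.1, -5.3]
opening: 0.0666
```

```bash
python3 - <<'E'
from go import *
st()
E
```

```text
t 28.4 tcp [0.5632 0.0285 0.1386] F [-0.8 -7.1 -5.3] M [-1.82 -0.08  2.46] op 66.6 
q [-0.026  0.404 -0.145  1.827  0.074  0.921 -0.151] 
x [-0.005 -0.003 -1.   ] y [ 0.999  0.053 -0.006] z [ 0.053 -0.999  0.003]
```

Call:
{"method": "move_arm", "body": {
  "commands": [
    {"rotation":[0,0,0],"slide":[0,0,0],"grip":68},
    {"rotation":[0,0,0],"slide":[0,0,0],"grip":76},
    {"rotation":[0,0,0],"slide":[0,0,0],"grip":84},
    {"rotation":[0,0,0],"slide":[0,0,0],"grip":87},
    {"rotation":[0,0,0],"slide":[-20,0,0],"grip":87},
    {"rotation":[0,0,0],"slide":[-55,0,0],"grip":87},
    {"rotation":[0,0,0],"slide":[-90,-30,30],"grip":87},
    {"rotation":[0,0,0],"slide":[-100,-60,70],"grip":87},
    {"rotation":[0,0,0],"slide":[-100,-90,110],"grip":87},
    {"rotation":[0,0,0],"slide":[-100,-90,150],"grip":87},
    {"rotation":[0,0,0],"slide":[-100,-90,190],"grip":87},
    {"rotation":[0,0,0],"slide":[-100,-90,190],"grip":87}
  ]
}}

```text
t: 29.4
tcp_pos: [0.483, -0.171, 0.2412]
tcp_rot: [0.513, 0.486, 0.512, -0.49]
wrist_force: [0.9, 0.0, 0.8]
opening: 0.0873
```

```bash
python3 - <<'E'
from go import *
st()
s=env.snapshot("side");d=env.snapshot("top")
crop(s,"side23",205,145,270,215,8);crop(d,"top23",100,140,350,260,3)
crop(d,"top24",200,155,250,205,10)
E
```

```text
t 29.4 tcp [ 0.483  -0.171   0.2412] F [0.9 0.  0.8] M [-0.07  0.04  0.03] op 87.3 
q [ 0.269  0.204 -0.032  1.84   0.014  1.099  0.281] 
x [-0.003 -0.005 -1.   ] y [ 0.999  0.049 -0.003] z [ 0.049 -0.999  0.005]
```

View pics/side23.png

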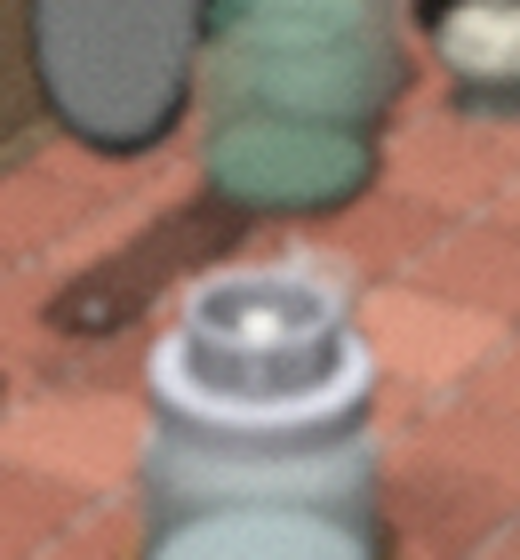

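View pics/top23.png

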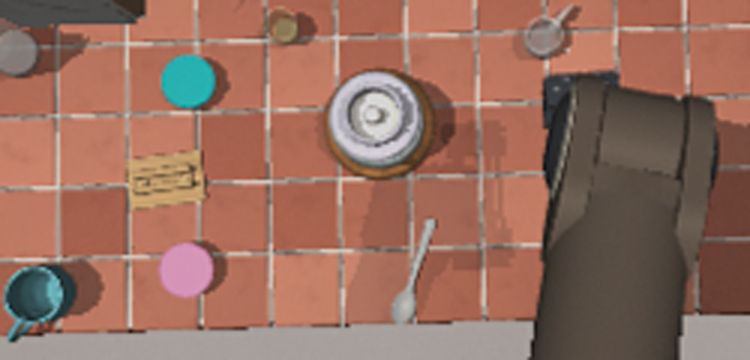

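View pics/top24.png

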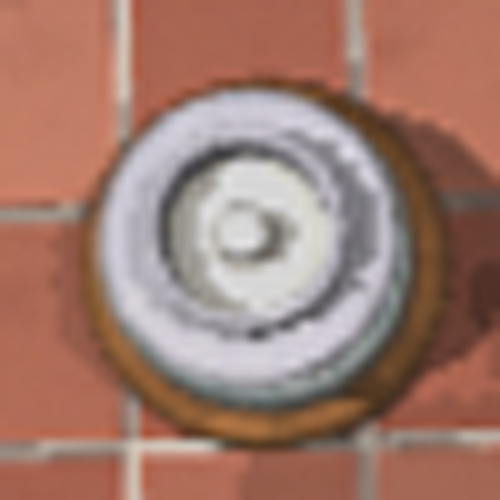

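The ring is level and centred, with the disc and knob showing through it. The stand, spoon and other things are where they were, and the arm is clear. Handing in.

```bash
python3 - <<'E'
from workcell import env
print(env.finish_job(), env.read_state()["t"])
E
```

```text
the job is handed in; nothing more can be done
the job is handed in; nothing more can be done
```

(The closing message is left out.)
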